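Take the tinning pot off its stand

TASK

The small steel pot on the soldering station has to come off its round stand: lift it by its arched handle out from under the low lamp bar, set it down gently on the white square tile beside the station, its foot wholly on the tile, and let go. Keep the pot upright all the way, do not bump the lamp, and leave the screw tray, the heatsink and the spool where they are.

Things in the scene. Friction and masses are not known exactly. Their poses are not given: they have to be found in the camera images.
- pot_center (a point): Loose empty open steel pot, 0.4 kg: foot 64 mm, rim 76 mm across, 75 mm high. This point is on its axis, 37.5 mm above its underside. z is up, x runs along its handle. A fixed arch of 6 mm wire rises from the rim at the +x and -x sides and carries a flat black grip sleeve. At the start it stands on the station's stand, its x within 0.15 rad of the station's x.
- pot_grip (a point): Centre of the black grip sleeve on top of the pot's handle: a horizontal bar 46 mm long (along the pot's x), 12 mm wide (y), 14 mm high (z), over the pot's axis, 118 mm above its underside, with 36 mm of free air between sleeve and rim. Same axes as the pot.
- station: Fixed soldering station; origin on the work surface under the centre of its stand; x to its rear, z up. Its rear is to the robot's right, its open front to the robot's left (yaw -1.4 to -1.0 rad). Grey base plate 10 mm thick, x -60 to 120 mm, y -60 to 60 mm. On it a round steel stand, 88 mm across, its flat top 45 mm above the work surface.
- lamp: Fixed lamp of the station, same origin and axes. Bar 120 mm long (y), x -8 to 42 mm, underside 266 mm, top 290 mm above the work surface: 96 mm of air over the handle's sleeve. A gripper upright over the handle would hit it; one leaning about 40 degrees back to the station's open front (-x) passes. Post 14 mm thick at x 95, y 45 mm, and an arm from there to the bar.
- tile_top (a point): Centre of the top face of the fixed white ceramic tile, 140 x 140 mm, 10 mm thick, lying on the work surface to the left or the right, nearer to the robot than the station; x and y along its edges, z up.
- tray: Loose grey plastic screw tray 120 x 90 x 32 mm high (x, y, z), on the side of the station where the tile is not. Origin: centre of its underside. Leave it.
- heatsink: Loose finned aluminium heatsink 50 x 50 x 25 mm high lying between robot and station. Origin: centre of its underside. Leave it.
- spool: Loose spool standing on end, 60 mm across, 50 mm high, to the rear left of the bench. Origin: centre of its underside. Leave it.
There are look-alikes about, which are no part of the job. What is shaped like the part that bears pot_center but red is not meant. Leave any orange look-alike of the part that bears tile_top alone.

How it is judged:
By the outcome, as a careful person would: the job done as asked, in the order asked, and still so for the second after the job is handed in, with the robot touching nothing.
It also fails if it takes over 51 s, if anything falls off the work surface, if the arm or the gripper's body presses on something with over 40 N, if the wrist force passes 120 N, or if a joint passes its speed limit or range.

ROBOT

A 6-joint arm with a two-finger parallel gripper is mounted at the origin on the work surface. World frame = base frame: x ahead of the robot, y to its left, z up, the work surface at z = 0. Lengths are in m, angles in rad, forces in N, time in s.
With the tool pointing down it reaches from about 0.225 to 0.875 m from the base axis. Payload 3.4 kg.
Tool frame: the origin (TCP) lies midway between the tips of the shut fingers; the grasp point (between the pads) lies behind it (manip.grip_point_offset is the z of the grasp point in the tool frame, in m); z points along the fingers, x is the direction in which the jaws open and shut, and the axes are right-handed (so a half turn about z gives the same grasp; the last joint's range is limited). The gripper opens to 85 mm and grips with 20 to 120 N. Pads are 22 mm wide; open, the fingers measure 114 mm over their backs; the gripper's body (76 mm by 85 mm) begins 54 mm behind the grasp point. The pads swing forward as they close: fully open they stand 13 mm farther back than shut.
Start: joints at [-1.233, 0.276, 1.505, -0, 1.361, -0.121], TCP at [0.255, -0.516, 0.231] pointing down, gripper open.
Joint ranges: [-2.89, 2.89], [-0.75, 2.08], [0.22, 2.7], [-1.18, 4.32], [0.11, 2.71], [-2.7, 2.7]. Speed limits (rad/s): [2.57, 2.57, 3.14, 3.14, 3.14, 3.14].

INTERFACE

Orientations are given as a unit quaternion [w, x, y, z].
In Python, from rig import manip, eyes, recognise, regions_of, mark_of gives the robot as it stands.
- The arm moves only by the shell command python3 -m inch 'ROWS' [FORCE]. ROWS is JSON, a list of rows, each a list of 5 numbers: the gripper command: -1 is shut, 1 is fully open, values between are in proportion, then the shift along the tool's x, y, z in mm, then the turn about the tool's z in degrees. A call has 1 to 20 rows; each row shifts and turns the pose as measured when the row begins, along the tool's axes as they then stand; what a row does not reach is not made up. A row lasts 1/12 s, in which the tool goes at most 41.7 mm and 7.16 degrees, less where a joint would pass 70% of its speed; a pose out of reach is approached as far as the arm can. A call with a gripper value outside its range is refused whole. The fingers move at their own pace and stop on an object; FORCE is the grip in N (left out, the last holds). Time passes only in rows, so rows that do not move let the fingers close. It gives the time, the measured TCP pose, the force and the opening at its end, in the units of the state.
- manip.get_state(): the state, without advancing time (a new reading comes with each control period).
- eyes.get_image(name): name is "side" or "top"; returns a dict with "frame" (400x640x3 uint8, red, green, blue), "K" (3x3 intrinsics, pixels), "rvec" (rotation vector, rad) and "tvec" (3), from world to camera coordinates, as OpenCV has them. Camera axes: x right, y down, z forward; pixel columns grow to the right and rows downward; lengths in m; the calibration is good to about 2 mm. A picture is of the moment at which its call begins. There is no depth.
- manip.sign_off(): hands the job in, once; it reports no verdict.
Trained networks look in a picture, given as the dict that the camera call returned (one of the last four; its "shot" number tells which), for a name from the list of things; names that differ only in an ending like _2 or _b are one class to them, and where a whole thing is asked for, a point or a joint stands for the part that bears it (a point fixed in the world has none). Each returns a list of dicts, best first, with "confidence" (0 to 1); they miss things now and then, are a little off and sometimes report something else, mostly with a low value. They report only what shows in the picture. A call takes as long as a camera call. They do not tell look-alikes from the thing itself.
- recognise(picture, target): "bbox" ([left, top, width, height] in pixels, round what is visible of it).
- regions_of(picture, target): "mask" (400x640 bool, what is visible of it) and "bbox" ([left, top, width, height] in pixels, round what is visible of it).
- mark_of(picture, target): "point" ([row, column] in pixels: a listed point, or the origin of a listed thing).
The state is a dict: "clock": time; "qpos": joint angles; "qd": joint speeds; "effort": joint torques, N m; "position": TCP position; "ee_rot": TCP orientation; "contact_force": force on the tool from outside, world axes, zero at the start; "moment": the same for the moment, N m; "width": finger opening in m.
Only numpy, scipy, OpenCV 4.12 (cv2) and the standard library are available. Lean on these libraries where they do the work, as an engineer would, in place of code of your own. Each camera call takes 0.05 s, during which the arm holds its last target.

## Working session

There is one attempt and no reset: what is moved stays moved. The work goes in short steps, Python scripts to look and compute and a shell command to move; the robot and the scene stay as the last step left them, time stands still between calls to the robot, and variables do not carry over. Pictures are saved under pics/ and viewed, and the job is handed in when it is done.

```bash
ls; mkdir -p pics
python3 - <<'E'
from rig import manip, eyes, recognise, regions_of, mark_of
import cv2
print(manip.get_state(), manip.grip_point_offset)
for n in ("side","top"):
    p=eyes.get_image(n)
    cv2.imwrite(f"pics/{n}0.png",p["frame"][:,:,::-1])
    print(n,p["K"],p["rvec"],p["tvec"])
    for t in ["pot_center","pot_grip","station","lamp","tile_top","tray","heatsink","spool"]:
        print(t,[( [round(float(x)) for x in m["point"]],round(m["confidence"],2)) for m in mark_of(p,t)])
E
```

```text
pics
{'clock': 0.0, 'qpos': array([-1.23300745e+00,  2.76590740e-01,  1.50615883e+00, -2.55153588e-05,
        1.36069640e+00, -1.20981374e-01]), 'qd': array([ 0.00095279,  0.00045584, -0.00047734,  0.00186927,  0.00098528,
       -0.00071091]), 'effort': array([-1.96439418e-03, -4.16777444e+01, -2.45806396e+01, -1.35016335e-04,
        1.09456366e-02,  9.92377807e-06]), 'position': array([ 0.25445199, -0.51503031,  0.2304319 ]), 'ee_rot': array([-5.70783370e-04,  8.49367237e-01, -5.27801514e-01, -7.30105639e-04]), 'contact_force': array([-0.03258065, -0.54686423,  0.19258858]), 'moment': array([-0.01388358, -0.02858327, -0.007518  ]), 'width': 0.08527819648490283} -0.0187
side [[513.32889676   0.         327.58559221]
 [  0.         513.32889676 194.65781257]
 [  0.           0.           1.        ]] [ 0.76266762 -2.38463509  1.35159624] [0.44154658 0.28156553 1.35013744]
pot_center [([197, 243], 0.7), ([198, 284], 0.58)]
pot_grip [([180, 284], 0.91), ([181, 242], 0.88)]
station [([222, 286], 0.73), ([253, 349], 0.52)]
lamp []
tile_top [([207, 386], 0.88), ([209, 460], 0.69), ([296, 294], 0.21)]
tray [([296, 294], 0.77)]
heatsink [([253, 350], 0.8)]
spool [([257, 213], 0.88)]
top [[387.95548497   0.         314.88098595]
 [  0.         387.95548497 199.73124344]
 [  0.           0.           1.        ]] [ 2.18674439 -2.17376197  0.10984156] [-0.03110965  0.57557227  1.21683482]
pot_center [([163, 296], 0.74), ([114, 294], 0.69)]
pot_grip [([161, 294], 0.67), ([106, 288], 0.67)]
station []
lamp []
tile_top [([239, 374], 0.79), ([304, 424], 0.68), ([150, 218], 0.33)]
tray [([244, 219], 0.63)]
heatsink [([252, 289], 0.64)]
spool [([153, 216], 0.7)]
```

View pics/side0.png

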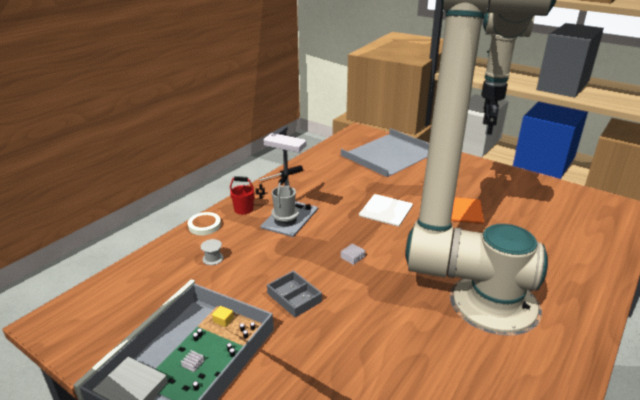

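View pics/top0.png

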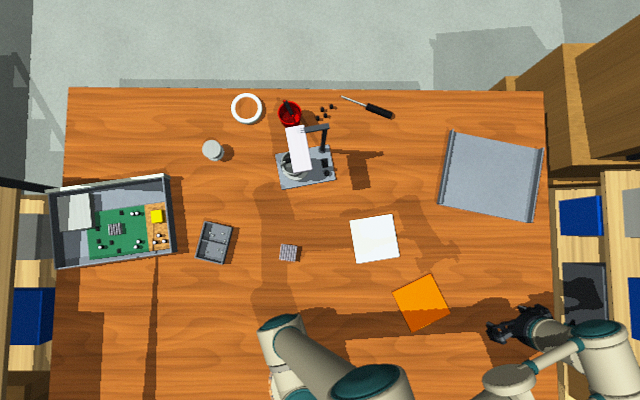

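The side view shows the steel pot at about (284,198), the red look-alike at (243,197), the white tile at (386,207) and the orange one at (460,209). In the top view the pot is half hidden under the lamp at (296,163) and the tile is at (374,239). Next I zoom in for the station's yaw.

```bash
cat > h.py <<'E'
import numpy as np, cv2
from scipy.spatial.transform import Rotation as R
def cam(p):
    return p["K"],cv2.Rodrigues(np.array(p["rvec"],float))[0],np.array(p["tvec"],float).ravel()
def proj(p,X):
    return cv2.projectPoints(np.atleast_2d(np.array(X,float)),np.array(p["rvec"],float),np.array(p["tvec"],float),p["K"],None)[0][:,0]
def ray(p,uv):
    K,Rm,t=cam(p); d=Rm.T@np.linalg.inv(K)@np.array([uv[0],uv[1],1.]); return -Rm.T@t,d
def onz(p,uv,z):
    o,d=ray(p,uv); return o+d*(z-o[2])/d[2]
def tri(p1,u1,p2,u2):
    P=[np.c_[cam(p)[0]@cam(p)[1],cam(p)[0]@cam(p)[2]] for p in (p1,p2)]
    X=cv2.triangulatePoints(P[0],P[1],np.array(u1,float).reshape(2,1),np.array(u2,float).reshape(2,1)); X=(X[:3]/X[3]).ravel()
    return X
def crop(p,u0,v0,w,h,s,name):
    c=p["frame"][v0:v0+h,u0:u0+w,::-1]; cv2.imwrite(name,cv2.resize(c,None,fx=s,fy=s,interpolation=cv2.INTER_CUBIC))
E
python3 - <<'E'
from rig import *; from rig import eyes
from h import *
s=eyes.get_image("side");t=eyes.get_image("top")
print("camS",ray(s,(0,0))[0],"camT",ray(t,(0,0))[0])
for n,a,b in [("pot_c",(284,198),(296,163)),("grip",(284,180),(294,161)),("tile",(386,207),(374,239)),("heat",(350,253),(289,252)),("tray",(294,296),(219,244)),("spool",(213,257),(216,153)),("red",(243,197),(294,114))]:
    X=tri(s,a,t,b);print(n,X.round(3),(proj(s,X)-a).round(1),(proj(t,X)-b).round(1))
crop(s,225,120,110,130,6,"pics/s1.png" ); crop(t,255,90,110,110,5,"pics/t1.png")
for n in ["station","tile_top","pot_center","lamp"]:
  for nm,p in (("s",s),("t",t)):
    for m in regions_of(p,n)[:2]:
        print(n,nm,m["bbox"],round(m["confidence"],2))
E
```

```text
camS [-0.22199849  1.08364601  0.93463448] camT [ 0.46381095 -0.01493061  1.26395993]
pot_c [0.685 0.033 0.092] [[0.5 0.1]] [[-0.5 -0.8]]
grip [0.678 0.036 0.16 ] [[0.6 0.1]] [[-0.7 -1. ]]
tile [ 0.454 -0.217  0.015] [[ 0.4 -0. ]] [[-0.4 -0.7]]
heat [0.415 0.058 0.011] [[1.4 0. ]] [[-1.2 -1.9]]
tray [ 0.441  0.287 -0.002] [[2.1 0.2]] [[-1.7 -2.5]]
spool [0.734 0.301 0.004] [[1.  0.3]] [[-1.  -1.3]]
red [0.855 0.044 0.04 ] [[0.7 0.2]] [[-0.7 -1. ]]
station t [276.1, 121.1, 59.3, 70.1] 0.61
station t [279.1, 244.6, 15.8, 20.4] 0.61
tile_top s [361.6, 194.0, 50.0, 33.7] 0.85
tile_top s [452.4, 197.8, 32.5, 27.7] 0.65
tile_top t [350.1, 213.9, 50.3, 51.3] 0.79
tile_top t [394.8, 275.3, 55.0, 57.1] 0.77
pot_center s [228.4, 173.6, 25.8, 42.2] 0.91
pot_center s [273.4, 173.0, 23.8, 46.2] 0.86
pot_center t [277.4, 99.9, 23.3, 27.1] 0.82
pot_center t [280.4, 151.1, 21.4, 26.4] 0.52
lamp s [262.6, 123.6, 42.7, 63.0] 0.94
lamp t [283.5, 125.3, 44.3, 48.1] 0.66
```

```bash
python3 -c "
import cv2
a=cv2.imread('pics/s1.png');print(a.shape);cv2.imwrite('pics/s1b.png',a[:600] if 0 else cv2.resize(a,(508,600)))"
```

```text
(780, 660, 3)
```

View pics/s1b.png

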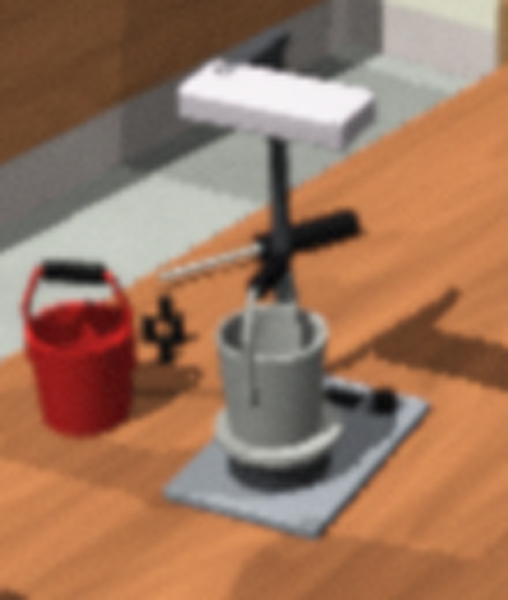

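View pics/t1.png

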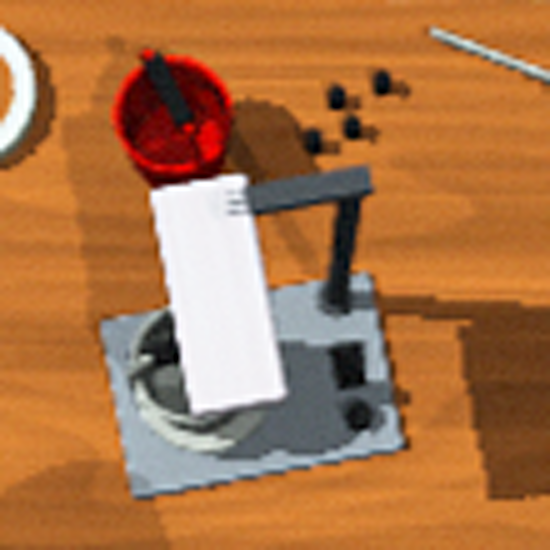

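Run:
```python
from rig import eyes,mark_of
from h import *
from scipy.optimize import least_squares
s=eyes.get_image("side");t=eyes.get_image("top")
T=lambda u,v:(255+u/5-.4,90+v/5-.4)
k=600/130; S=lambda u,v:(225+u/k-.4,120+v/k-.4)
plate=[((-60,60,10),t,T(102,322)),((-60,-60,10),t,T(138,495)),((120,-60,10),t,T(404,447)),((120,60,10),t,T(370,275)),
((-60,60,10),s,S(165,495)),((-60,-60,10),s,S(320,533)),((120,-60,10),s,S(430,405))]
lamp=[((-8,60,290),t,T(152,192)),((42,60,290),t,T(243,177)),((42,-60,290),t,T(286,397)),((-8,-60,290),t,T(195,412)),
((-8,60,290),s,S(180,92)),((42,60,290),s,S(218,60)),((42,-60,290),s,S(375,97)),((-8,-60,290),s,S(345,125))]
def res(q,pts):
    r=[]
    for X,p,uv in pts:
        X=np.array(X)/1e3;c,sn=np.cos(q[2]),np.sin(q[2])
        W=[q[0]+c*X[0]-sn*X[1],q[1]+sn*X[0]+c*X[1],X[2]]
        r+=list(proj(p,W)[0]-uv)
    return np.array(r)
for n,pts in (("plate",plate),("lamp",lamp),("all",plate+lamp)):
    f=least_squares(res,[.68,.03,-1.35],args=(pts,)); print(n,f.x.round(4)); print(f.fun.reshape(-1,2).round(1).tolist())
q=f.x
# pot: ear & tile
for z in (.110,.120): print("ear",onz(t,T(142,362),z).round(4))
for z in(.045+.118,): print("grip side",onz(s,(284,180),z),"top",onz(t,(294,161),z), "potc",onz(s,(284,198),.0825),onz(t,(296,163),.0825))
print("tile",onz(s,(386,207),.01),onz(t,(374,239),.01))
crop(t,335,195,80,80,7,"pics/tile.png");crop(s,270,165,34,60,10,"pics/pot.png")
```

```text
plate [ 0.6805  0.035  -1.3759]
[[-0.5, -0.3], [-1.1, 0.9], [-0.0, 0.2], [-0.3, -0.9], [0.1, -1.3], [0.2, -0.4], [0.9, -0.9]]
lamp [ 0.6802  0.0354 -1.3792]
[[-0.8, -0.7], [0.2, -1.1], [0.2, 0.3], [-1.0, 0.9], [-0.1, -0.7], [0.0, -0.0], [1.3, -1.0], [0.1, -0.5]]
all [ 0.6803  0.0352 -1.3769]
[[-0.6, -0.2], [-1.2, 0.9], [-0.1, 0.3], [-0.3, -0.8], [0.1, -1.2], [0.1, -0.3], [1.0, -0.9], [-0.8, -0.7], [0.2, -1.2], [0.3, 0.2], [-0.9, 0.9], [-0.1, -0.7], [0.0, -0.0], [1.3, -1.1], [0.2, -0.5]]
ear [0.6816 0.0698 0.11  ]
ear [0.6797 0.0691 0.12  ]
grip side [0.67705469 0.0404629  0.163     ] top [0.6747417  0.03434994 0.163     ] potc [0.69628986 0.02209863 0.0825    ] [0.68396447 0.0317269  0.0825    ]
tile [ 0.45874442 -0.2236337   0.01      ] [ 0.45141671 -0.21899807  0.01      ]
```

View pics/tile.png

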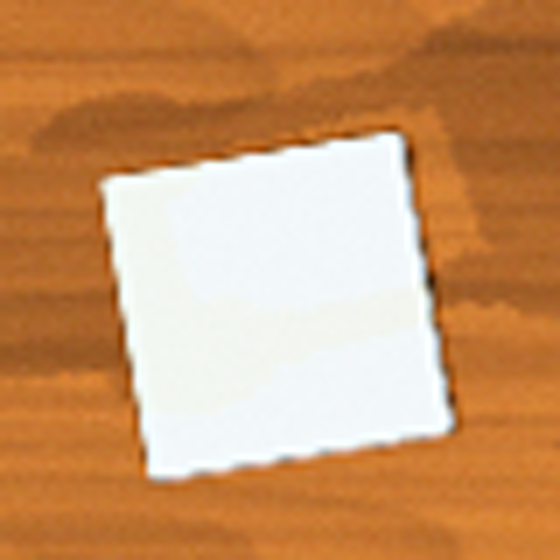

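View pics/pot.png

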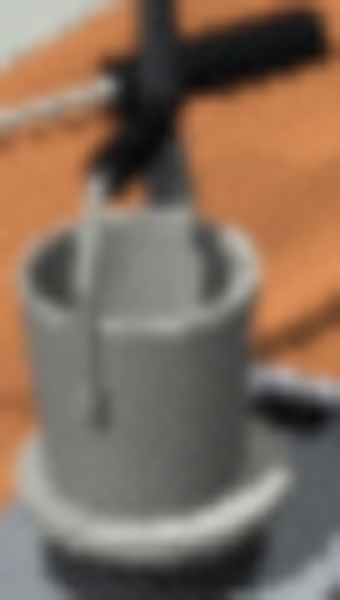

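```bash
cat > ov.py <<'E'
from h import *
def potW(x,y,yaw,z0,P):
    P=np.array(P,float)/1e3; M=R.from_euler("z",yaw).as_matrix(); return (M@P.T).T+[x,y,z0]
def draw(img,p,x,y,yaw,z0,off,sc,col=(0,255,0)):
    a=np.linspace(0,2*np.pi,60)
    ci=lambda r,z:np.c_[r*np.cos(a),r*np.sin(a),0*a+z]
    sl=lambda z:[(-23,-6,z),(23,-6,z),(23,6,z),(-23,6,z),(-23,-6,z)]
    for L in (ci(38,75),ci(32,0),sl(111),sl(125),[(-38,0,60),(-38,0,75),(-38,0,90),(-23,0,118)],[(38,0,75),(38,0,90),(23,0,118)]):
        u=(proj(p,potW(x,y,yaw,z0,L))+.5-off)*sc
        cv2.polylines(img,[np.round(u).astype(int)],False,col,1)
E
python3 - <<'E'
from rig import eyes
from ov import *
s=eyes.get_image("side");t=eyes.get_image("top")
for z in (.12,): print("rim side",onz(s,(270+14.2-.5,165+26.9-.5),z))
tiles=[]
for yaw in (-1.5,-1.377,-1.25):
    im=cv2.resize(s["frame"][165:225,264:309,::-1],None,fx=6,fy=6,interpolation=cv2.INTER_CUBIC)
    draw(im,s,.6803,.0352,yaw,.045,np.array([264,165]),6)
    im2=cv2.resize(t["frame"][140:190,270:315,::-1],None,fx=6,fy=6,interpolation=cv2.INTER_CUBIC)
    draw(im2,t,.6803,.0352,yaw,.045,np.array([270,140]),6)
    tiles.append(np.vstack([im,im2[:240]]))
cv2.imwrite("pics/ov1.png",np.hstack(tiles)[:600,:800]);
E
```

```text
rim side [0.68179481 0.038833   0.12      ]
```

View pics/ov1.png

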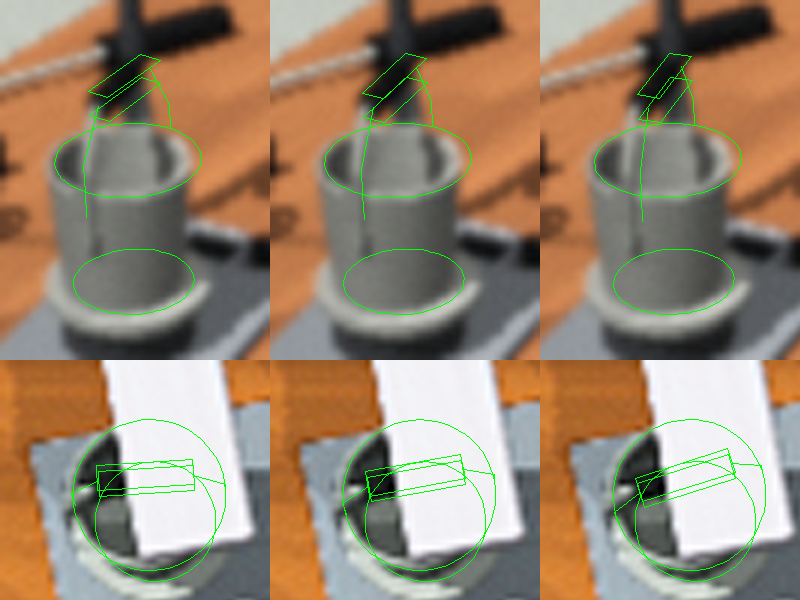

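Run:
```python
from rig import eyes
from ov import *
s=eyes.get_image("side");t=eyes.get_image("top")
tiles=[]
for k,yaw in enumerate((None,-1.45,-1.377,-1.3)):
    im=cv2.resize(s["frame"][170:202,270:300,::-1],None,fx=8,fy=8,interpolation=cv2.INTER_CUBIC)[:, :200]
    im2=cv2.resize(t["frame"][148:180,278:303,::-1],None,fx=8,fy=8,interpolation=cv2.INTER_CUBIC)
    if yaw:
        draw(im,s,.6820,.0375,yaw,.045,np.array([270,170]),8)
        draw(im2,t,.6820,.0375,yaw,.045,np.array([278,148]),8)
    tiles.append(np.vstack([im,im2]))
cv2.imwrite("pics/ov2.png",np.hstack(tiles)[:600,:800]);
```

```text
(no output)
```

View pics/ov2.png

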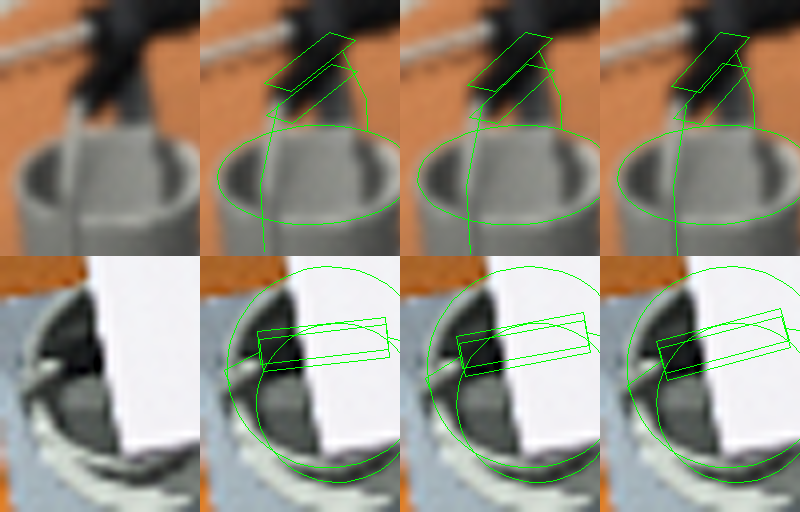

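Run:
```python
from h import *
Rz=lambda a:R.from_euler("z",a);Ry=lambda a:R.from_euler("y",a)
from rig import manip
st=manip.get_state();q=st["qpos"]
w=st["ee_rot"]; Rm=R.from_quat([w[1],w[2],w[3],w[0]])
print((Rm.inv()*Rz(q[0])*Ry(q[1]+q[2])*Rz(q[3])*Ry(q[4])*Rz(q[5])).as_rotvec())
p=-1.28; px=np.array([np.cos(p),np.sin(p),0]);py=np.array([-np.sin(p),np.cos(p),0])
for th in (40,45):
  th=np.radians(th); z=np.sin(th)*px-np.cos(th)*np.array([0,0,1])
  for sg in (1,-1):
    x=sg*py; D=R.from_matrix(np.c_[x,np.cross(z,x),z])
    for q1,q23 in ((.0,1.8),(.2,1.8),(.2,2.1),(.2,1.5),(-1.3,1.7),(-.5,1.5),(-.7,1.9)):
        M=Ry(-q23)*Rz(-q1)*D*Rz(np.pi)
        a=M.as_euler("ZYZ"); print(round(np.degrees(th)),sg,q1,q23,a.round(2))
```

```text
[ 1.93181868e-16 -3.04968045e-16 -3.14159265e+00]
40 1 0.0 1.8 [-0.72  1.21 -0.07]
40 1 0.2 1.8 [-0.72  1.34  0.08]
40 1 0.2 2.1 [-0.79  1.12  0.3 ]
40 1 0.2 1.5 [-0.69  1.57 -0.12]
40 1 -1.3 1.7 [ 0.02  0.74 -1.6 ]
40 1 -0.5 1.5 [-0.52  1.16 -0.7 ]
40 1 -0.7 1.9 [-0.57  0.71 -0.66]
40 -1 0.0 1.8 [-0.72  1.21  3.07]
40 -1 0.2 1.8 [-0.72  1.34 -3.06]
40 -1 0.2 2.1 [-0.79  1.12 -2.84]
40 -1 0.2 1.5 [-0.69  1.57  3.03]
40 -1 -1.3 1.7 [0.02 0.74 1.54]
40 -1 -0.5 1.5 [-0.52  1.16  2.44]
40 -1 -0.7 1.9 [-0.57  0.71  2.49]
45 1 0.0 1.8 [-0.81  1.2  -0.04]
45 1 0.2 1.8 [-0.81  1.35  0.1 ]
45 1 0.2 2.1 [-0.88  1.15  0.34]
45 1 0.2 1.5 [-0.78  1.56 -0.11]
45 1 -1.3 1.7 [ 0.02  0.66 -1.6 ]
45 1 -0.5 1.5 [-0.59  1.1  -0.67]
45 1 -0.7 1.9 [-0.68  0.66 -0.57]
45 -1 0.0 1.8 [-0.81  1.2   3.1 ]
45 -1 0.2 1.8 [-0.81  1.35 -3.04]
45 -1 0.2 2.1 [-0.88  1.15 -2.8 ]
45 -1 0.2 1.5 [-0.78  1.56  3.03]
45 -1 -1.3 1.7 [0.02 0.66 1.54]
45 -1 -0.5 1.5 [-0.59  1.1   2.48]
45 -1 -0.7 1.9 [-0.68  0.66  2.57]
```

```bash
python3 -m inch '[[1,0,0,-5,-6.7],[1,0,0,-5,-6.7],[1,0,0,-5,-6.7],[1,0,0,-5,-6.7],[1,0,0,-5,-6.7],[1,0,0,-5,-6.7],[1,0,0,-5,-6.7],[1,0,0,-5,-6.7],[1,0,0,-5,-6.7],[1,0,0,-5,-6.7],[1,0,0,-5,-6.7],[1,0,0,-5,-6.7]]'
cat > st.py <<'E'
from h import *
from rig import manip
def S():
    s=manip.get_state();w=s["ee_rot"];M=R.from_quat([w[1],w[2],w[3],w[0]]).as_matrix()
    z=M[:,2]; print("t",round(s["clock"],2),"q",s["qpos"].round(3),"pos",s["position"].round(4),"tilt",np.degrees(np.arccos(-z[2])).round(2),"tiltdir",np.arctan2(z[1],z[0]).round(3),"xang",np.arctan2(M[1,0],M[0,0]).round(3),"xz",M[2,0].round(3),"w",round(s["width"],4),"F",s["contact_force"].round(1))
    return s,M
if __name__=="__main__": S()
E
python3 st.py
```

```text
clock: 2.7
position: [0.2543, -0.5146, 0.2923]
ee_rot: [-0.002, 0.984, 0.179, -0.0]
contact_force: [-0.1, 0.3, -0.5]
width: 0.0852
t 2.7 q [-1.233  0.249  1.392  0.     1.504 -1.592] pos [ 0.2543 -0.5146  0.2923] tilt 0.22 tiltdir 1.902 xang 0.359 xz 0.0 w 0.0852 F [-0.1  0.3 -0.5]
```

```bash
python3 -m inch '[[1,0,40,0,0],[1,0,40,0,0],[1,0,40,0,0],[1,0,40,0,0],[1,0,40,0,0],[1,0,40,0,0],[1,0,40,0,0],[1,0,40,0,0]]'
python3 st.py; python3 -m inch '[[1,0,40,0,0],[1,0,40,0,0],[1,0,40,0,0],[1,0,40,0,0]]' ; python3 st.py
```

```text
clock: 3.37
position: [0.3656, -0.8043, 0.2956]
ee_rot: [-0.002, 0.983, 0.182, -0.0]
contact_force: [1.1, -1.8, 0.6]
width: 0.0856
t 3.37 q [-1.223  0.842  0.339  0.     1.965 -1.588] pos [ 0.3656 -0.8043  0.2956] tilt 0.25 tiltdir 1.897 xang 0.365 xz 0.0 w 0.0856 F [ 1.1 -1.8  0.6]
clock: 3.7
position: [0.3872, -0.8738, 0.227]
ee_rot: [0.026, 0.983, 0.181, 0.008]
contact_force: [0.0, -0.6, -0.6]
width: 0.0852
t 3.7 q [-1.229  0.971  0.224  0.008  1.894 -1.592] pos [ 0.3872 -0.8738  0.227 ] tilt 3.1 tiltdir -1.091 xang 0.365 xz 0.006 w 0.0852 F [ 0.  -0.6 -0.6]
```

```bash
python3 -m inch '[[1,0,30,-28,0],[1,0,30,-28,0],[1,0,30,-28,0],[1,0,30,-28,0]]' ; python3 st.py;  python3 -m inch '[[1,0,41,0,0],[1,0,41,0,0],[1,0,41,0,0],[1,0,41,0,0]]' ; python3 st.py
```

```text
clock: 4.03
position: [0.3837, -0.8827, 0.2832]
ee_rot: [0.071, 0.981, 0.181, 0.019]
contact_force: [-0.5, -0.8, 0.2]
width: 0.0857
t 4.03 q [-1.239  0.915  0.22   0.018  1.86  -1.598] pos [ 0.3837 -0.8827  0.2832] tilt 8.46 tiltdir -1.124 xang 0.365 xz 0.012 w 0.0857 F [-0.5 -0.8  0.2]
clock: 4.37
position: [0.3987, -0.9343, 0.2911]
ee_rot: [0.141, 0.973, 0.179, 0.034]
contact_force: [0.5, 0.3, -0.3]
width: 0.0852
t 4.37 q [-1.246  0.919  0.22   0.027  1.712 -1.603] pos [ 0.3987 -0.9343  0.2911] tilt 16.73 tiltdir -1.151 xang 0.367 xz 0.016 w 0.0852 F [ 0.5  0.3 -0.3]
```

```bash
python3 -m inch '[[1,-40,0,0,0],[1,-40,5,0,0],[1,-40,5,0,0],[1,-40,10,0,0],[1,-20,41,0,0]]' ; python3 st.py;  python3 -m inch '[[1,0,41,0,0],[1,0,41,0,0],[1,0,41,0,0],[1,0,41,0,0]]' ; python3 st.py
```

```text
clock: 4.78
position: [0.2469, -1.004, 0.3146]
ee_rot: [0.181, 0.965, 0.184, 0.038]
contact_force: [-0.9, -0.6, 0.6]
width: 0.0851
t 4.78 q [-1.429  0.903  0.22   0.092  1.656 -1.782] pos [ 0.2469 -1.004   0.3146] tilt 21.34 tiltdir -1.174 xang 0.379 xz 0.007 w 0.0851 F [-0.9 -0.6  0.6]
clock: 5.12
position: [0.2627, -1.0419, 0.3474]
ee_rot: [0.25, 0.952, 0.174, 0.038]
contact_force: [0.5, 0.4, -0.4]
width: 0.0853
t 5.12 q [-1.418  0.891  0.22   0.088  1.525 -1.762] pos [ 0.2627 -1.0419  0.3474] tilt 29.34 tiltdir -1.238 xang 0.358 xz -0.014 w 0.0853 F [ 0.5  0.4 -0.4]
```

```bash
python3 -m inch '[[1,-10,40,0,0],[1,-10,40,0,0],[1,-10,40,0,0],[1,-10,40,0,0],[1,-10,40,0,0]]' ; python3 st.py
```

```text
clock: 5.53
position: [0.251, -1.0803, 0.4117]
ee_rot: [0.333, 0.926, 0.17, 0.042]
contact_force: [-0.2, 0.0, 0.6]
width: 0.0855
t 5.53 q [-1.442  0.859  0.22   0.114  1.386 -1.787] pos [ 0.251  -1.0803  0.4117] tilt 39.28 tiltdir -1.264 xang 0.35 xz -0.036 w 0.0855 F [-0.2  0.   0.6]
```

```bash
python3 -m inch '[[1,-15,38,0,0],[1,-15,38,0,0]]' ; python3 st.py
```

```text
clock: 5.7
position: [0.2365, -1.0927, 0.4418]
ee_rot: [0.365, 0.915, 0.168, 0.043]
contact_force: [-0.2, 0.8, 0.3]
width: 0.0853
t 5.7 q [-1.462  0.843  0.22   0.133  1.337 -1.806] pos [ 0.2365 -1.0927  0.4418] tilt 43.11 tiltdir -1.272 xang 0.346 xz -0.044 w 0.0853 F [-0.2  0.8  0.3]
```

```bash
cat > go.py <<'E'
import sys
from st import *
s,M=S()
off=-.0187
g=s["position"]+off*M[:,2]; print("grasp pt",g.round(4))
P=g
for a in sys.argv[1:]:
    T=np.array([float(v) for v in a.split(",")]); d=M.T@(T-P)*1e3
    n=int(np.ceil(np.linalg.norm(d)/40)); print(a,"d",d.round(1),"n",n,"per row",(d/n).round(1)); P=T
E
python3 -m inch '[[1,0,-30,-10,3.7],[1,0,-30,-10,0]]'; python3 go.py .4,-.65,.45 .42,-.3,.45 .45,.05,.45 .6,.2,.36 .65,.14,.28 .682,.0375,.163
```

```text
clock: 5.87
position: [0.2174, -1.0548, 0.4297]
ee_rot: [0.376, 0.914, 0.144, 0.051]
contact_force: [0.3, -1.2, 0.4]
width: 0.0854
t 5.87 q [-1.479  0.687  0.586  0.156  1.106 -1.807] pos [ 0.2174 -1.0548  0.4297] tilt 44.56 tiltdir -1.28 xang 0.307 xz -0.016 w 0.0854 F [ 0.3 -1.2  0.4]
grasp pt [ 0.2136 -1.0422  0.4431]
.4,-.65,.45 d [ 296.  -218.1 -231.1] n 11 per row [ 26.9 -19.8 -21. ]
.42,-.3,.45 d [ 124.8 -232.1 -231.2] n 9 per row [ 13.9 -25.8 -25.7]
.45,.05,.45 d [ 134.4 -229.8 -229.2] n 9 per row [ 14.9 -25.5 -25.5]
.6,.2,.36 d [ 189.7 -130.6   -6.5] n 6 per row [ 31.6 -21.8  -1.1]
.65,.14,.28 d [ 30.8  -4.3 107.4] n 3 per row [10.3 -1.4 35.8]
.682,.0375,.163 d [  1.4  -5.5 158.7] n 4 per row [ 0.3 -1.4 39.7]
```

```bash
python3 -m inch '[[1,27,-20,-21,0.5],[1,27,-20,-21,0.5],[1,27,-20,-21,0],[1,27,-20,-21,0],[1,27,-20,-21,0],[1,27,-20,-21,0],[1,27,-20,-21,0],[1,27,-20,-21,0],[1,27,-20,-21,0],[1,27,-20,-21,0],[1,27,-20,-21,0]]'; python3 go.py .42,-.3,.45 .45,.05,.45 .6,.2,.36
```

```text
clock: 6.78
position: [0.3959, -0.6478, 0.4689]
ee_rot: [0.399, 0.907, 0.124, 0.054]
contact_force: [0.9, 0.8, -0.4]
width: 0.0855
t 6.78 q [-1.013  0.125  1.412 -0.292  0.818 -1.172] pos [ 0.3959 -0.6478  0.4689] tilt 47.49 tiltdir -1.302 xang 0.27 xz -0.002 w 0.0855 F [ 0.9  0.8 -0.4]
grasp pt [ 0.3922 -0.6345  0.4816]
.42,-.3,.45 d [ 116.1 -236.  -210.9] n 9 per row [ 12.9 -26.2 -23.4]
.45,.05,.45 d [ 122.3 -222.4 -242.9] n 9 per row [ 13.6 -24.7 -27. ]
.6,.2,.36 d [ 184.7 -136.8  -16.4] n 6 per row [ 30.8 -22.8  -2.7]
```

```bash
python3 -m inch '[[1,10,-20,-18,0],[1,10,-20,-18,0],[1,10,-20,-18,0],[1,10,-20,-18,0],[1,10,-20,-18,0],[1,10,-20,-18,0]]'; python3 go.py .42,-.3,.45 .45,.05,.45 .6,.2,.36
```

```text
clock: 7.28
position: [0.4098, -0.4656, 0.4763]
ee_rot: [0.414, 0.9, 0.119, 0.065]
contact_force: [0.6, -0.2, 0.6]
width: 0.0853
t 7.28 q [-0.723 -0.067  1.618 -0.548  0.886 -0.792] pos [ 0.4098 -0.4656  0.4763] tilt 49.55 tiltdir -1.283 xang 0.272 xz 0.019 w 0.0853 F [ 0.6 -0.2  0.6]
grasp pt [ 0.4057 -0.452   0.4884]
.42,-.3,.45 d [  53.8 -122.5  -82.9] n 4 per row [ 13.5 -30.6 -20.7]
.45,.05,.45 d [ 122.9 -215.3 -248.9] n 9 per row [ 13.7 -23.9 -27.7]
.6,.2,.36 d [ 183.1 -138.7  -18.6] n 6 per row [ 30.5 -23.1  -3.1]
```

```bash
python3 -m inch '[[1,11,-21,-19,0],[1,11,-21,-19,0],[1,11,-21,-19,0],[1,11,-21,-19,0],[1,11,-21,-19,0],[1,11,-21,-19,0],[1,11,-21,-19,0],[1,11,-21,-19,0]]'; python3 go.py  .45,.05,.45 .6,.2,.36
```

```text
clock: 7.95
position: [0.4274, -0.2152, 0.4736]
ee_rot: [0.424, 0.895, 0.105, 0.087]
contact_force: [1.1, 1.1, -0.7]
width: 0.0856
t 7.95 q [-0.043 -0.137  1.706 -0.863  1.291 -0.149] pos [ 0.4274 -0.2152  0.4736] tilt 51.37 tiltdir -1.25 xang 0.267 xz 0.067 w 0.0856 F [ 1.1  1.1 -0.7]
grasp pt [ 0.4228 -0.2013  0.4853]
.45,.05,.45 d [  89.9 -179.5 -157.6] n 7 per row [ 12.8 -25.6 -22.5]
.6,.2,.36 d [ 177.8 -145.5  -18.1] n 6 per row [ 29.6 -24.2  -3. ]
```

```bash
python3 -m inch '[[1,13,-15,-12,0],[1,13,-15,-12,0],[1,13,-15,-12,0],[1,13,-15,-12,0],[1,13,-15,-12,0],[1,13,-15,-12,0],[1,13,-15,-12,0],[1,13,-15,-12,0],[1,13,-15,-12,0],[1,13,-15,-12,0]]'; python3 go.py  .45,.05,.45 .6,.2,.36
```

```text
clock: 8.78
position: [0.5026, 0.013, 0.4686]
ee_rot: [0.416, 0.897, 0.094, 0.117]
contact_force: [0.4, 0.2, -0.2]
width: 0.0853
t 8.78 q [ 0.465  0.094  1.492 -0.892  1.628  0.236] pos [0.5026 0.013  0.4686] tilt 51.24 tiltdir -1.191 xang 0.272 xz 0.132 w 0.0853 F [ 0.4  0.2 -0.2]
grasp pt [0.4972 0.0265 0.4803]
.45,.05,.45 d [-42.8 -41.6 -11.6] n 2 per row [-21.4 -20.8  -5.8]
.6,.2,.36 d [ 171.2 -153.9   -9. ] n 6 per row [ 28.5 -25.7  -1.5]
```

```bash
python3 -m inch '[[1,20,-18,-1,0],[1,20,-18,-1,0],[1,20,-18,-1,0],[1,20,-18,-1,0],[1,20,-18,-1,0],[1,20,-18,-1,0]]'; python3 go.py .65,.14,.28 .682,.0375,.163
```

```text
clock: 9.28
position: [0.6113, 0.1239, 0.4232]
ee_rot: [0.406, 0.9, 0.087, 0.135]
contact_force: [0.6, -0.0, 0.2]
width: 0.0852
t 9.28 q [ 0.544  0.331  1.281 -0.877  1.642  0.337] pos [0.6113 0.1239 0.4232] tilt 50.64 tiltdir -1.154 xang 0.273 xz 0.172 w 0.0852 F [ 0.6 -0.   0.2]
grasp pt [0.6055 0.1372 0.4351]
.65,.14,.28 d [  16.3 -116.7  110.3] n 5 per row [  3.3 -23.3  22.1]
.682,.0375,.163 d [-17.  -19.5 156.7] n 4 per row [-4.2 -4.9 39.2]
```

```bash
python3 -m inch '[[1,0,-20,14,0],[1,0,-20,14,0],[1,0,-20,14,0],[1,0,-20,14,0],[1,0,-20,14,0],[1,0,-20,14,0]]'; python3 go.py .64,.16,.29 .682,.0375,.163
```

```text
clock: 9.78
position: [0.6435, 0.1499, 0.2918]
ee_rot: [0.394, 0.903, 0.079, 0.153]
contact_force: [0.0, -0.9, 1.2]
width: 0.0856
t 9.78 q [ 0.55   0.439  1.428 -0.877  1.45   0.57 ] pos [0.6435 0.1499 0.2918] tilt 50.02 tiltdir -1.113 xang 0.273 xz 0.214 w 0.0856 F [ 0.  -0.9  1.2]
grasp pt [0.6372 0.1628 0.3038]
.64,.16,.29 d [-1.  -8.2 11.7] n 1 per row [-1.  -8.2 11.7]
.682,.0375,.163 d [-19.9  -9.6 180. ] n 5 per row [-4.  -1.9 36. ]
```

```bash
python3 -m inch '[[0.2,0,0,0,0],[0.2,0,0,0,0],[0.2,0,0,0,0],[0.2,0,0,0,0]]'; python3 go.py .682,.0375,.163
```

```text
clock: 10.12
position: [0.6443, 0.1493, 0.2948]
ee_rot: [0.392, 0.904, 0.077, 0.155]
contact_force: [0.0, -0.3, -0.4]
width: 0.0512
t 10.12 q [ 0.548  0.435  1.425 -0.874  1.449  0.568] pos [0.6443 0.1493 0.2948] tilt 49.81 tiltdir -1.109 xang 0.271 xz 0.22 w 0.0512 F [ 0.  -0.3 -0.4]
grasp pt [0.6379 0.1621 0.3069]
.682,.0375,.163 d [-22.7 -19.6 193.1] n 5 per row [-4.5 -3.9 38.6]
```

```bash
cat > kin.py <<'E'
import numpy as np
from scipy.spatial.transform import Rotation as R
from scipy.optimize import least_squares
Rz=lambda a:R.from_euler("z",a).as_matrix();Ry=lambda a:R.from_euler("y",a).as_matrix()
# params: shoulder (x,y,z), upper (x,y,z), forearm (x,y,z), wrist5 link (x,y,z), tool (x,y,z)
def fk(q,p):
    p=np.asarray(p).reshape(5,3)
    A=Rz(q[0]);X=A@p[0];A=A@Ry(q[1]);X=X+A@p[1];A=A@Ry(q[2]);X=X+A@p[2];A=A@Rz(q[3])@Ry(q[4]);X=X+A@p[3];A=A@Rz(q[5]+np.pi);X=X+A@p[4]
    return X,A
data=[([-1.23300745e+00,2.76590740e-01,1.50615883e+00,0,1.36069640e+00,-1.20981374e-01],[.25445,-.51503,.23043]),
([-1.233,0.249,1.392,0.,1.504,-1.592],[.2543,-.5146,.2923]),
([-1.223,0.842,0.339,0.,1.965,-1.588],[.3656,-.8043,.2956]),
([-1.229,0.971,0.224,0.008,1.894,-1.592],[.3872,-.8738,.227]),
([-1.239,0.915,0.22,0.018,1.86,-1.598],[.3837,-.8827,.2832]),
([-1.246,0.919,0.22,0.027,1.712,-1.603],[.3987,-.9343,.2911]),
([-1.429,0.903,0.22,0.092,1.656,-1.782],[.2469,-1.004,.3146]),
([-1.418,0.891,0.22,0.088,1.525,-1.762],[.2627,-1.0419,.3474]),
([-1.442,0.859,0.22,0.114,1.386,-1.787],[.251,-1.0803,.4117]),
([-1.462,0.843,0.22,0.133,1.337,-1.806],[.2365,-1.0927,.4418]),
([-1.479,0.687,0.586,0.156,1.106,-1.807],[.2174,-1.0548,.4297]),
([-1.013,0.125,1.412,-0.292,0.818,-1.172],[.3959,-.6478,.4689]),
([-0.723,-0.067,1.618,-0.548,0.886,-0.792],[.4098,-.4656,.4763]),
([-0.043,-0.137,1.706,-0.863,1.291,-0.149],[.4274,-.2152,.4736]),
([0.465,0.094,1.492,-0.892,1.628,0.236],[.5026,.013,.4686]),
([0.544,0.331,1.281,-0.877,1.642,0.337],[.6113,.1239,.4232]),
([0.55,0.439,1.428,-0.877,1.45,0.57],[.6435,.1499,.2918]),
([0.548,0.435,1.425,-0.874,1.449,0.568],[.6443,.1493,.2948])]
def fit():
    f=lambda p:np.r_[np.concatenate([(fk(q,p)[0]-x) for q,x in data]),1e-4*p]
    return least_squares(f,np.r_[0,0,.3,0,0,.4,0,0,.4,0,0,.1,0,0,.2])
if __name__=="__main__":
    r=fit();print(r.x.reshape(5,3).round(4));e=r.fun[:-15].reshape(-1,3);print("max mm",np.abs(e).max()*1e3)
    np.save("kin.npy",r.x)
E
python3 kin.py
```

```text
[[ 2.000e-04  2.320e-02  1.371e-01]
 [-1.000e-04  2.320e-02  6.293e-01]
 [ 6.080e-02  2.310e-02  4.210e-01]
 [ 0.000e+00 -1.000e-04  1.819e-01]
 [-0.000e+00  1.000e-04  1.824e-01]]
max mm 0.5818429041811735
```

```bash
cat > sim.py <<'E'
from kin import *
p=np.load("kin.npy")
lo=np.array([-2.89,-.75,.22,-1.18,.11,-2.7]);hi=np.array([2.89,2.08,2.7,4.32,2.71,2.7])
def jac(q):
    X0,A0=fk(q,p);J=np.zeros((6,6));e=1e-5
    for i in range(6):
        d=np.array(q,float);d[i]+=e;X,A=fk(d,p);J[:3,i]=(X-X0)/e;J[3:,i]=R.from_matrix(A@A0.T).as_rotvec()/e
    return J
def ik(q,X,A):
    q=np.array(q,float)
    for _ in range(4):
        x,a=fk(q,p);e=np.r_[X-x,R.from_matrix(A@a.T).as_rotvec()]
        if np.abs(e).max()<1e-6:break
        q=np.clip(q+np.linalg.solve(jac(q)+1e-9*np.eye(6),e),lo,hi)
    return q
def row(q,r,k,rel=None):
    X,A=fk(q,p); 
    return ik(q,X+A@np.array(r[:3])/1e3,A@Rz(np.radians(r[3])))
def run(q,rows,k,v0=0):
    q=np.array(q,float);prev=np.zeros(6)
    for r in rows:
        t=row(q,r,k); d=t-q
        step=k*d; q=q+step
    return q
D=dict((i,np.array(d[0])) for i,d in enumerate(data))
calls=[(10,11,[[27,-20,-21,.5]]*2+[[27,-20,-21,0]]*9),(11,12,[[10,-20,-18,0]]*6),(12,13,[[11,-21,-19,0]]*8),(13,14,[[13,-15,-12,0]]*10),(14,15,[[20,-18,-1,0]]*6),(15,16,[[0,-20,14,0]]*6),(0,1,[[0,0,-5,-6.7]]*12)]
if __name__=="__main__":
    for a,b,rows in calls:
        print(a,b,"real dq",(D[b]-D[a]).round(3),"ideal",(run(D[a],rows,np.ones(6))-D[a]).round(3))
    f=lambda k:np.concatenate([(run(D[a],rows,k)-D[b]) for a,b,rows in calls])
    r=least_squares(f,np.ones(6));print(r.x.round(3),np.abs(r.fun).max());print(r.fun.reshape(-1,6).round(3))
E
python3 sim.py
```

```text
10 11 real dq [ 0.466 -0.562  0.826 -0.448 -0.288  0.635] ideal [ 0.454 -0.512  0.805 -0.398 -0.277  0.58 ]
11 12 real dq [ 0.29  -0.192  0.206 -0.256  0.068  0.38 ] ideal [ 0.269 -0.162  0.21  -0.238  0.065  0.354]
12 13 real dq [ 0.68  -0.07   0.088 -0.315  0.405  0.643] ideal [ 0.642 -0.04   0.1   -0.292  0.378  0.602]
13 14 real dq [ 0.508  0.231 -0.214 -0.029  0.337  0.385] ideal [ 0.479  0.259 -0.177 -0.026  0.32   0.37 ]
14 15 real dq [ 0.079  0.237 -0.211  0.015  0.014  0.101] ideal [ 0.075  0.251 -0.181  0.01   0.014  0.101]
15 16 real dq [ 0.006  0.108  0.147  0.    -0.192  0.233] ideal [ 0.009  0.117  0.172 -0.002 -0.178  0.228]
0 1 real dq [ 0.    -0.028 -0.114  0.     0.143 -1.471] ideal [-0.    -0.027 -0.109 -0.     0.136 -1.403]
[1.049 1.046 1.033 1.076 1.06  1.051] 0.042807998476279585
[[ 0.022  0.037 -0.005  0.     0.006 -0.003]
 [-0.005  0.024  0.009 -0.001  0.004 -0.006]
 [-0.005  0.035  0.012  0.01  -0.    -0.014]
 [-0.012  0.043  0.027  0.005 -0.002 -0.003]
 [-0.001  0.026  0.022 -0.004  0.001  0.004]
 [ 0.003  0.015  0.029 -0.004  0.004  0.006]
 [-0.    -0.     0.001 -0.     0.001 -0.003]]
```

```bash
cat > sim2.py <<'E'
from sim import *
import sim
def run2(q,rows,k,b,m):
    q=np.array(q,float);prev=np.zeros(6)
    for r in rows:
        t=row(q,r,k);s=k*(t-q)+m*prev+b; q=q+s; prev=s
    return q
def tryfit(name,un,x0):
    f=lambda x:np.concatenate([(run2(D[a],rows,*un(x))-D[b]) for a,b,rows in calls])
    r=least_squares(f,x0);print(name,r.x.round(4),"max",np.abs(r.fun).max().round(4),"rms",np.sqrt((r.fun**2).mean()).round(4));return r
z=np.zeros(6)
if __name__=="__main__":
    tryfit("k+b",lambda x:(x[:6],x[6:],0),np.r_[np.ones(6),z])
    tryfit("k+b23",lambda x:(x[0]*np.ones(6),np.r_[0,x[1:3],0,0,0],0),[1,0,0])
    r=tryfit("k+b+m",lambda x:(x[:6],x[6:12],x[12:]),np.r_[np.ones(6),z,z]);print(r.fun.reshape(-1,6).round(3))
E
python3 sim2.py
```

```text
k+b [ 1.0401e+00  1.0307e+00  1.0474e+00  1.0567e+00  1.0558e+00  1.0470e+00
 -2.0000e-04 -2.9000e-03 -1.6000e-03  4.0000e-04 -5.0000e-04 -2.0000e-04] max 0.0347 rms 0.0094
k+b23 [ 1.0438 -0.0028 -0.0016] max 0.0334 rms 0.0099
k+b+m [ 9.7930e-01  7.0810e-01  9.4510e-01  9.4670e-01  1.0824e+00  1.0698e+00
 -3.0000e-04 -1.6000e-03 -1.5000e-03  4.0000e-04 -4.0000e-04  0.0000e+00
  7.2800e-02  3.4910e-01  1.0490e-01  1.3690e-01 -2.8200e-02 -2.1000e-02] max 0.0283 rms 0.0087
[[ 0.018  0.006 -0.004 -0.    -0.001  0.001]
 [-0.011  0.017  0.001  0.004 -0.001 -0.006]
 [-0.004  0.011  0.001 -0.001 -0.001 -0.008]
 [-0.006  0.015  0.006 -0.003  0.001  0.001]
 [-0.002 -0.001  0.011 -0.003  0.001  0.004]
 [ 0.002 -0.006  0.018 -0.001  0.003  0.005]
 [-0.004 -0.028 -0.02   0.006 -0.004 -0.001]]
```

```bash
python3 -m inch '[[0.2,0,0,-10,0],[0.2,0,0,-10,0],[0.2,0,0,-10,0],[0.2,0,0,-10,0],[0.2,0,0,-10,0],[0.2,0,0,-10,0]]'; python3 st.py;python3 -m inch '[[0.2,0,0,10,0],[0.2,0,0,10,0],[0.2,0,0,10,0],[0.2,0,0,10,0],[0.2,0,0,10,0],[0.2,0,0,10,0]]'; python3 st.py; python3 -m inch '[[0.2,0,0,0,0],[0.2,0,0,0,0],[0.2,0,0,0,0],[0.2,0,0,0,0],[0.2,0,0,0,0],[0.2,0,0,0,0]]'; python3 st.py
```

```text
clock: 10.62
position: [0.6222, 0.1931, 0.3445]
ee_rot: [0.389, 0.904, 0.074, 0.159]
contact_force: [-0.1, 0.3, -0.1]
width: 0.0514
t 10.62 q [ 0.622  0.418  1.326 -0.855  1.573  0.537] pos [0.6222 0.1931 0.3445] tilt 49.77 tiltdir -1.1 xang 0.268 xz 0.231 w 0.0514 F [-0.1  0.3 -0.1]
clock: 11.12
position: [0.6444, 0.1528, 0.3044]
ee_rot: [0.388, 0.904, 0.075, 0.162]
contact_force: [0.1, -0.5, 0.6]
width: 0.0511
t 11.12 q [ 0.552  0.425  1.416 -0.873  1.453  0.565] pos [0.6444 0.1528 0.3044] tilt 49.73 tiltdir -1.093 xang 0.273 xz 0.234 w 0.0511 F [ 0.1 -0.5  0.6]
clock: 11.62
position: [0.6445, 0.1485, 0.3007]
ee_rot: [0.39, 0.904, 0.075, 0.158]
contact_force: [1.5, 0.3, -0.2]
width: 0.0514
t 11.62 q [ 0.546  0.428  1.421 -0.873  1.451  0.566] pos [0.6445 0.1485 0.3007] tilt 49.74 tiltdir -1.103 xang 0.268 xz 0.228 w 0.0514 F [ 1.5  0.3 -0.2]
```

```bash
python3 -m inch '[[0.2,0,0,0,-5.5],[0.2,0,0,0,-5.5],[0.2,0,0,0,-5.5],[0.2,0,0,0,0]]'; python3 go.py .682,.0375,.163
python3 - <<'E'
from rig import eyes
from h import *
for n in("side","top"):
    p=eyes.get_image(n);cv2.imwrite(f"pics/{n}2.png",p["frame"][:,:,::-1])
    if n=="side": crop(p,220,80,160,160,4,"pics/s2c.png")
E
```

```text
clock: 11.95
position: [0.6448, 0.1502, 0.3024]
ee_rot: [0.408, 0.883, 0.209, 0.1]
contact_force: [0.7, -0.3, -0.6]
width: 0.0515
t 11.95 q [ 0.548  0.427  1.418 -0.873  1.451  0.265] pos [0.6448 0.1502 0.3024] tilt 49.73 tiltdir -1.098 xang 0.468 xz 0.005 w 0.0515 F [ 0.7 -0.3 -0.6]
grasp pt [0.6383 0.1629 0.3144]
.682,.0375,.163 d [-18.4 -30.4 198.3] n 6 per row [-3.1 -5.1 33. ]
```

View pics/side2.png

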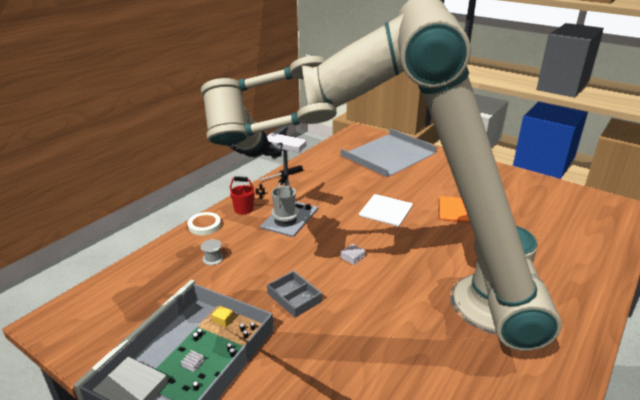

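View pics/top2.png

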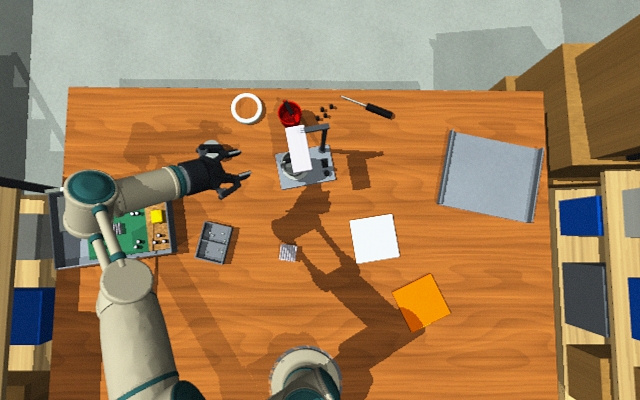

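```bash
python3 -m inch '[[0.2,-9,-14,10,0],[0.2,-9,-14,15,0],[0.2,0,0,25,0],[0.2,0,0,25,0],[0.2,0,0,25,0],[0.2,0,0,15,0],[0.2,0,0,0,0]]'; python3 go.py .682,.0375,.163
python3 - <<'E'
from rig import eyes
from h import *
for n in("side","top"):
    p=eyes.get_image(n)
    if n=="side": crop(p,215,110,130,110,6,"pics/s3c.png")
    else: crop(p,180,110,170,100,4.5 and 4,"pics/t3c.png")
E
```

```text
clock: 12.63
position: [0.663, 0.0819, 0.2056]
ee_rot: [0.405, 0.885, 0.201, 0.109]
contact_force: [-0.6, 0.7, -0.6]
width: 0.0515
t 12.63 q [ 0.44   0.467  1.612 -0.946  1.218  0.415] pos [0.663  0.0819 0.2056] tilt 49.65 tiltdir -1.085 xang 0.461 xz 0.03 w 0.0515 F [-0.6  0.7 -0.6]
grasp pt [0.6563 0.0945 0.2177]
.682,.0375,.163 d [-4.  -1.2 83. ] n 3 per row [-1.3 -0.4 27.7]
```

View pics/s3c.png

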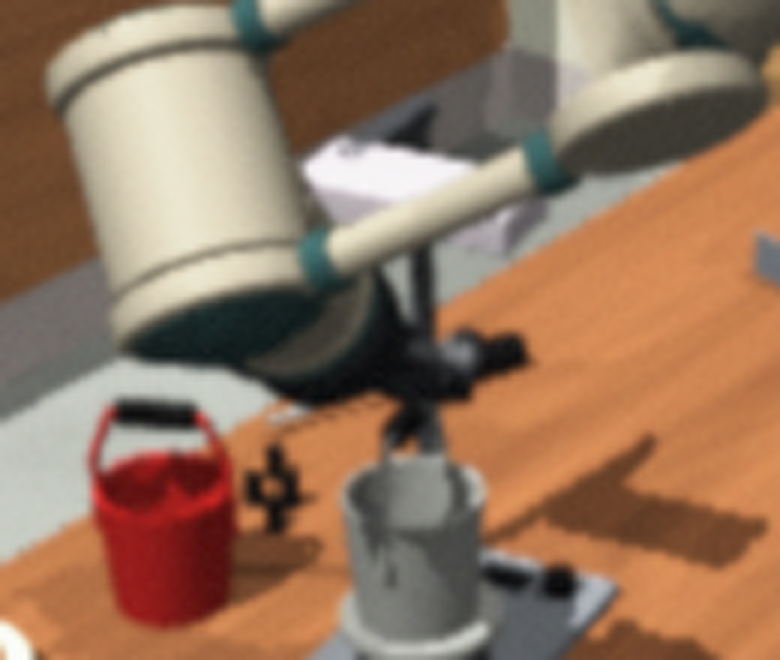

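View pics/t3c.png

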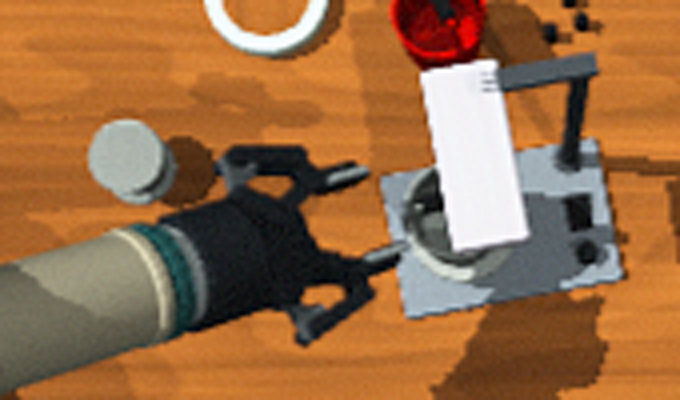

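```bash
python3 -m inch '[[0.2,-1,0,20,-1],[0.2,-1,0,20,-1],[0.2,-1,0,20,-1],[0.2,-1,0,15,0],[0.2,0,0,0,0]]'; python3 go.py .682,.0375,.163
python3 - <<'E'
from rig import eyes
from h import *
p=eyes.get_image("side"); crop(p,240,130,80,80,7,"pics/s4c.png")
p=eyes.get_image("top"); crop(p,230,120,110,80,6,"pics/t4c.png")
E
```

```text
clock: 13.15
position: [0.6915, 0.0373, 0.1654]
ee_rot: [0.407, 0.879, 0.224, 0.109]
contact_force: [-0.9, -0.2, -0.2]
width: 0.0516
t 13.15 q [ 0.355  0.505  1.665 -1.017  1.091  0.415] pos [0.6915 0.0373 0.1654] tilt 49.79 tiltdir -1.06 xang 0.503 xz 0.009 w 0.0516 F [-0.9 -0.2 -0.2]
grasp pt [0.6846 0.0497 0.1775]
.682,.0375,.163 d [-8.3 -4.9 16.5] n 1 per row [-8.3 -4.9 16.5]
```

View pics/s4c.png

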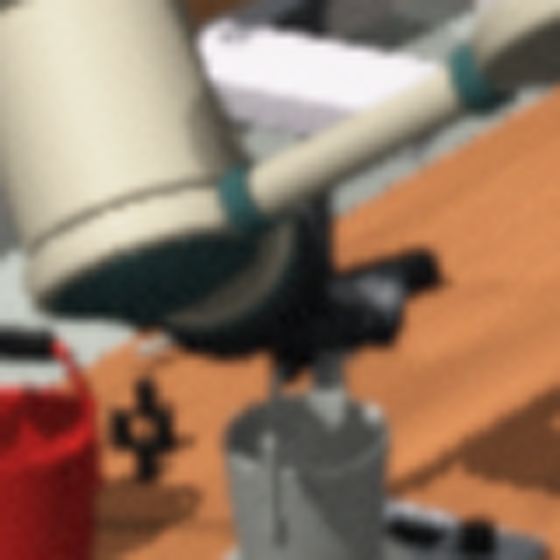

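View pics/t4c.png

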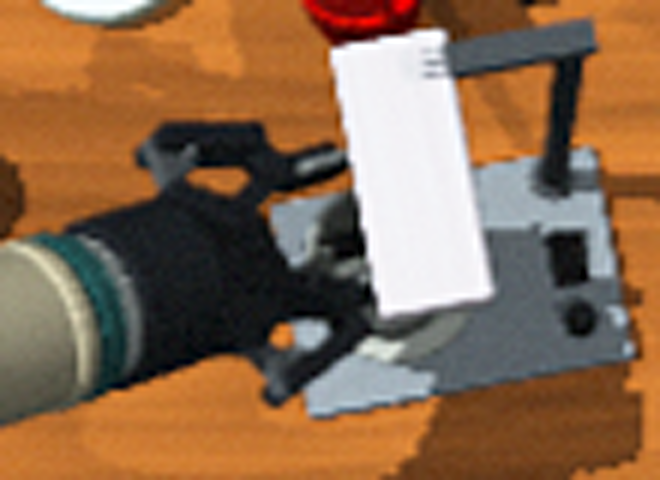

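```bash
python3 -m inch '[[0.2,-4,-3,8,-0.4],[0.2,-4,-2,8,-0.4],[0.2,0,0,0,0]]'; python3 go.py .682,.0375,.163
```

```text
clock: 13.5
position: [0.6906, 0.0299, 0.1555]
ee_rot: [0.407, 0.877, 0.23, 0.111]
contact_force: [-0.2, -0.4, 0.5]
width: 0.0511
t 13.5 q [ 0.344  0.507  1.694 -1.041  1.059  0.432] pos [0.6906 0.0299 0.1555] tilt 49.89 tiltdir -1.048 xang 0.517 xz 0.007 w 0.0511 F [-0.2 -0.4  0.5]
grasp pt [0.6834 0.0423 0.1675]
.682,.0375,.163 d [-3.7 -1.2  5.6] n 1 per row [-3.7 -1.2  5.6]
```

```bash
python3 -m inch '[[0,-3,-1,5,-0.5],[-0.2,0,0,0,0],[-0.4,0,0,0,0],[-0.6,0,0,0,0],[-0.8,0,0,0,0],[-1,0,0,0,0],[-1,0,0,0,0],[-1,0,0,0,0]]' 30; python3 go.py .682,.0375,.163;  python3 - <<'E'
from rig import eyes
from h import *
p=eyes.get_image("side"); crop(p,240,130,80,80,7,"pics/s5c.png")
p=eyes.get_image("top"); crop(p,230,120,110,80,6,"pics/t5c.png")
E
```

```text
clock: 14.17
position: [0.6892, 0.0258, 0.1518]
ee_rot: [0.408, 0.876, 0.235, 0.109]
contact_force: [-0.2, -1.2, -0.9]
width: 0.0114
t 14.17 q [ 0.339  0.508  1.705 -1.05   1.049  0.433] pos [0.6892 0.0258 0.1518] tilt 49.92 tiltdir -1.047 xang 0.524 xz 0.0 w 0.0114 F [-0.2 -1.2 -0.9]
grasp pt [0.682  0.0382 0.1639]
.682,.0375,.163 d [-0.3 -0.3  1. ] n 1 per row [-0.3 -0.3  1. ]
```

View pics/s5c.png

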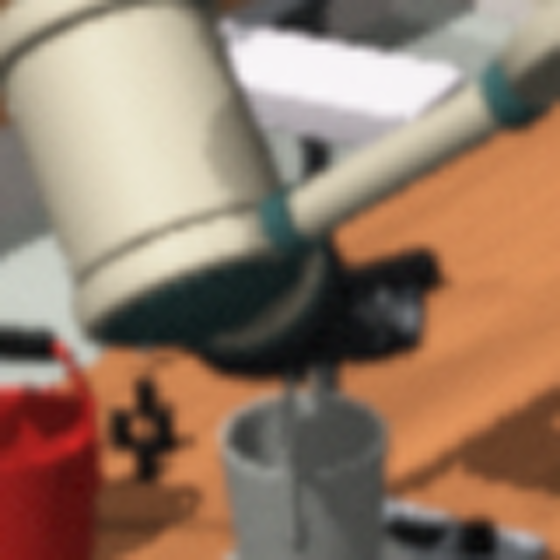

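View pics/t5c.png

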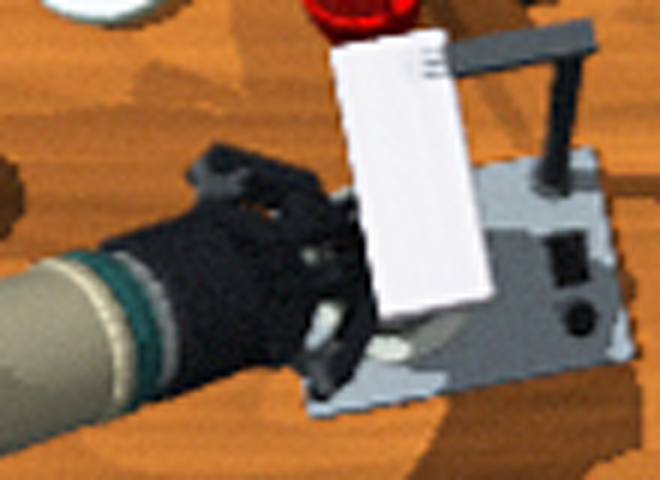

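```bash
python3 -m inch '[[-1,0,0,0,0],[-1,0,4,-3,0],[-1,0,4,-3,0],[-1,0,4,-3,0]]' 70; python3 st.py
```

```text
clock: 14.6
position: [0.6875, 0.0259, 0.1631]
ee_rot: [0.405, 0.877, 0.236, 0.107]
contact_force: [0.5, 0.3, -4.4]
width: 0.0109
t 14.6 q [ 0.338  0.492  1.693 -1.029  1.062  0.398] pos [0.6875 0.0259 0.1631] tilt 49.53 tiltdir -1.051 xang 0.523 xz -0.004 w 0.0109 F [ 0.5  0.3 -4.4]
```

```bash
python3 -m inch '[[-1,0,4,-3,0]]'; python3 go.py .677,.085,.185 .655,.20,.21
```

```text
clock: 14.68
position: [0.6873, 0.0258, 0.1678]
ee_rot: [0.405, 0.877, 0.236, 0.106]
contact_force: [0.4, 0.6, -4.2]
width: 0.0107
t 14.68 q [ 0.337  0.487  1.688 -1.022  1.067  0.386] pos [0.6873 0.0258 0.1678] tilt 49.46 tiltdir -1.051 xang 0.523 xz -0.004 w 0.0107 F [ 0.4  0.6 -4.2]
grasp pt [0.6803 0.0382 0.1799]
.677,.085,.185 d [ 20.5 -23.5 -35.4] n 2 per row [ 10.3 -11.7 -17.7]
.655,.20,.21 d [  38.3  -52.8 -100.4] n 3 per row [ 12.8 -17.6 -33.5]
```

```bash
python3 -m inch '[[-1,5,-6,-9,0],[-1,5,-6,-9,0],[-1,5,-6,-9,0],[-1,5,-6,-9,0],[-1,6,-8,-15,0],[-1,6,-8,-15,0]]'; python3 go.py .65,.20,.22
```

```text
clock: 15.18
position: [0.6756, 0.1126, 0.1809]
ee_rot: [0.404, 0.878, 0.234, 0.105]
contact_force: [0.5, 0.1, -4.9]
width: 0.0109
t 15.18 q [ 0.472  0.514  1.592 -0.949  1.202  0.393] pos [0.6756 0.1126 0.1809] tilt 49.33 tiltdir -1.055 xang 0.52 xz -0.005 w 0.0109 F [ 0.5  0.1 -4.9]
grasp pt [0.6686 0.125  0.1931]
.65,.20,.22 d [ 21. -28. -74.] n 3 per row [  7.   -9.3 -24.7]
```

```bash
python3 go.py .56,.15,.22 .46,.0,.22 .453,-.219,.19 .453,-.219,.129
```

```text
t 15.18 q [ 0.472  0.514  1.592 -0.949  1.202  0.393] pos [0.6756 0.1126 0.1809] tilt 49.33 tiltdir -1.055 xang 0.52 xz -0.005 w 0.0109 F [ 0.5  0.1 -4.9]
grasp pt [0.6686 0.125  0.1931]
.56,.15,.22 d [-81.9 -29.2 -74.7] n 3 per row [-27.3  -9.7 -24.9]
.46,.0,.22 d [-161.3   51.9   61.6] n 5 per row [-32.3  10.4  12.3]
.453,-.219,.19 d [-114.7   98.5  161.4] n 6 per row [-19.1  16.4  26.9]
.453,-.219,.129 d [  0.3 -46.3  39.7] n 2 per row [  0.1 -23.1  19.9]
```

Run:
```python
from sim import *
from rig import manip
s=manip.get_state();q=s["qpos"];X,A=fk(q,p);print(np.abs(X-s["position"]).max())
g=[[.6686,.125,.1931],[.56,.15,.22],[.46,0,.22],[.453,-.219,.19],[.453,-.219,.129],[.43,-.15,.22]]
for a,b in zip(g,g[1:]):
    for f in np.linspace(0,1,8)[1:]:
        T=np.array(a)*(1-f)+np.array(b)*f+.0187*A[:,2]; q=ik(q,T,A)
        x,B=fk(q,p)
    print(b,q.round(3),"err",np.linalg.norm(x-T).round(4),np.linalg.norm(R.from_matrix(A@B.T).as_rotvec()).round(4))
```

```text
0.00024390285380559984
[0.56, 0.15, 0.22] [ 0.599  0.395  1.728 -0.91   1.278  0.477] err 0.0 0.0
[0.46, 0, 0.22] [ 0.43   0.17   2.081 -1.019  1.092  0.505] err 0.0 0.0
[0.453, -0.219, 0.19] [-0.172  0.113  2.265 -1.18   0.637  0.45 ] err 0.0472 0.2178
[0.453, -0.219, 0.129] [-0.117  0.249  2.339 -1.18   0.66   0.801] err 0.1015 0.455
[0.43, -0.15, 0.22] [ 0.029  0.037  2.245 -1.18   0.804  0.37 ] err 0.0048 0.0183
```

```bash
cat > feas.py <<'E'
from sim import *
import sys
from rig import manip
def chk(q0,A,g):
    T=np.array(g)+.0187*A[:,2]
    sim_lo=lo.copy()
    import sim
    sim.lo=np.array([-2.89,-.75,.22,-2.5,.05,-2.7]); 
    q=q0
    X0=fk(q0,p)[0]
    for f in np.linspace(0,1,12)[1:]: q=ik(q,X0*(1-f)+T*f,A)
    return q
if __name__=="__main__":
    s=manip.get_state();q=s["qpos"];X,A=fk(q,p)
    for z in (.19,.129):
        for x in (.43,.45,.47,.49):
            print(z,x,[(y,chk(chk(q,A,[.46,0,.22]),A,[x,y,z])[[3,4]].round(2).tolist()) for y in (-.24,-.22,-.2,-.18,-.16)])
    # required yaw
    for dpsi in (0,.1,.2,.3,.4,-.2,-.4):
        A2=Rz(dpsi)@A
        q2=chk(q,A2,[.46,0,.22]); print(dpsi,[chk(q2,A2,[.455,-.215,z]).round(2).tolist() for z in (.19,.129)])
E
python3 feas.py
```

```text
0.19 0.43 [(-0.24, [-1.48, 0.57]), (-0.22, [-1.43, 0.61]), (-0.2, [-1.39, 0.66]), (-0.18, [-1.36, 0.7]), (-0.16, [-1.32, 0.75])]
0.19 0.45 [(-0.24, [-1.45, 0.58]), (-0.22, [-1.42, 0.62]), (-0.2, [-1.38, 0.67]), (-0.18, [-1.34, 0.71]), (-0.16, [-1.31, 0.75])]
0.19 0.47 [(-0.24, [-1.43, 0.59]), (-0.22, [-1.4, 0.63]), (-0.2, [-1.37, 0.67]), (-0.18, [-1.33, 0.71]), (-0.16, [-1.3, 0.75])]
0.19 0.49 [(-0.24, [-1.41, 0.6]), (-0.22, [-1.38, 0.64]), (-0.2, [-1.35, 0.68]), (-0.18, [-1.32, 0.72]), (-0.16, [-1.29, 0.76])]
0.129 0.43 [(-0.24, [-1.84, 0.59]), (-0.22, [-1.77, 0.62]), (-0.2, [-1.71, 0.65]), (-0.18, [-1.64, 0.69]), (-0.16, [-1.58, 0.72])]
0.129 0.45 [(-0.24, [-1.8, 0.59]), (-0.22, [-1.73, 0.62]), (-0.2, [-1.67, 0.65]), (-0.18, [-1.61, 0.69]), (-0.16, [-1.55, 0.72])]
0.129 0.47 [(-0.24, [-1.75, 0.6]), (-0.22, [-1.7, 0.63]), (-0.2, [-1.64, 0.66]), (-0.18, [-1.59, 0.69]), (-0.16, [-1.53, 0.72])]
0.129 0.49 [(-0.24, [-1.71, 0.6]), (-0.22, [-1.66, 0.63]), (-0.2, [-1.61, 0.66]), (-0.18, [-1.56, 0.69]), (-0.16, [-1.51, 0.72])]
0 [[-0.17, 0.12, 2.27, -1.4, 0.64, 0.46], [-0.17, 0.25, 2.36, -1.71, 0.63, 0.83]]
0.1 [[-0.23, 0.08, 2.31, -1.51, 0.53, 0.45], [-0.23, 0.23, 2.4, -1.91, 0.56, 0.91]]
0.2 [[-0.31, 0.05, 2.34, -1.66, 0.41, 0.46], [-0.31, 0.2, 2.44, -2.15, 0.49, 1.01]]
0.3 [[-0.4, 0.03, 2.37, -1.87, 0.28, 0.54], [-0.4, 0.19, 2.48, -2.46, 0.44, 1.17]]
0.4 [[-0.5, 0.01, 2.39, -2.33, 0.16, 0.86], [-0.48, 0.18, 2.52, -2.5, 0.42, 1.38]]
-0.2 [[-0.09, 0.18, 2.17, -1.23, 0.83, 0.49], [-0.09, 0.3, 2.25, -1.42, 0.78, 0.76]]
-0.4 [[-0.06, 0.25, 2.07, -1.09, 1.0, 0.54], [-0.06, 0.35, 2.15, -1.2, 0.93, 0.74]]
```

Run:
```python
from feas import *
import sim
s=manip.get_state();q=s["qpos"];X,A=fk(q,p)
q=chk(q,A,[.56,.15,.25])
for z in (.22,.30,.38):
  for x,y in ((.5,.1),(.45,.08),(.4,.05),(.36,.02),(.33,0),(.3,-.02)):
    qq=chk(q,A,[x,y,z]); w=fk(qq,p)[0]-.364*A[:,2]; print(z,x,y,qq.round(2),"wrist",w.round(2))
# feasibility over theta, psi at tile
q1=None
for th in (35,40,45,49.5):
    row=[]
    for psi in (-1.05,-1.2,-1.3,-1.4,-1.5,-1.6):
        t=np.radians(th);zz=np.array([np.sin(t)*np.cos(psi),np.sin(t)*np.sin(psi),-np.cos(t)]);xx=np.array([-np.sin(psi),np.cos(psi),0])
        B=np.c_[xx,np.cross(zz,xx),zz]
        qh=chk(q,B,[.46,0,.22]); row.append(chk(qh,B,[.47,-.2,.129])[3].round(2))
    print(th,row)
```

```text
0.22 0.5 0.1 [ 0.58  0.29  1.9  -0.93  1.23  0.53] wrist [0.37 0.33 0.45]
0.22 0.45 0.08 [ 0.61  0.23  2.   -0.93  1.22  0.57] wrist [0.32 0.31 0.45]
0.22 0.4 0.05 [ 0.62  0.15  2.11 -0.94  1.21  0.6 ] wrist [0.27 0.28 0.45]
0.22 0.36 0.02 [ 0.62  0.08  2.2  -0.95  1.2   0.61] wrist [0.23 0.25 0.45]
0.22 0.33 0 [ 0.62  0.03  2.26 -0.95  1.2   0.62] wrist [0.2  0.23 0.45]
0.22 0.3 -0.02 [ 0.62 -0.03  2.31 -0.94  1.2   0.62] wrist [0.17 0.21 0.45]
0.3 0.5 0.1 [ 0.58  0.21  1.78 -0.89  1.35  0.36] wrist [0.37 0.33 0.53]
0.3 0.45 0.08 [ 0.61  0.14  1.88 -0.88  1.35  0.39] wrist [0.32 0.31 0.53]
0.3 0.4 0.05 [ 0.62  0.05  1.98 -0.88  1.35  0.41] wrist [0.27 0.28 0.53]
0.3 0.36 0.02 [ 0.62 -0.03  2.06 -0.88  1.35  0.41] wrist [0.23 0.25 0.53]
0.3 0.33 0 [ 0.62 -0.09  2.11 -0.88  1.35  0.41] wrist [0.2  0.23 0.53]
0.3 0.3 -0.02 [ 0.62 -0.15  2.16 -0.88  1.37  0.4 ] wrist [0.17 0.21 0.53]
0.38 0.5 0.1 [ 0.58  0.15  1.65 -0.86  1.47  0.21] wrist [0.37 0.33 0.61]
0.38 0.45 0.08 [ 0.61  0.07  1.74 -0.86  1.48  0.24] wrist [0.32 0.31 0.61]
0.38 0.4 0.05 [ 0.62 -0.02  1.84 -0.86  1.49  0.25] wrist [0.27 0.28 0.61]
0.38 0.36 0.02 [ 0.62 -0.1   1.91 -0.86  1.49  0.24] wrist [0.23 0.25 0.61]
0.38 0.33 0 [ 0.62 -0.16  1.96 -0.86  1.5   0.23] wrist [0.2  0.23 0.61]
0.38 0.3 -0.02 [ 0.62 -0.22  2.   -0.86  1.52  0.22] wrist [0.17 0.21 0.61]
35 [np.float64(-0.96), np.float64(-0.93), np.float64(-0.89), np.float64(-0.86), np.float64(-0.82), np.float64(-0.79)]
40 [np.float64(-1.23), np.float64(-1.12), np.float64(-1.06), np.float64(-1.0), np.float64(-0.94), np.float64(-0.89)]
45 [np.float64(-1.48), np.float64(-1.3), np.float64(-1.21), np.float64(-1.12), np.float64(-1.05), np.float64(-0.98)]
49.5 [np.float64(-1.65), np.float64(-1.44), np.float64(-1.32), np.float64(-1.22), np.float64(-1.14), np.float64(-1.06)]
```

```bash
python3 go.py .6805,.0385,.182 .682,.0385,.1645
```

```text
t 15.18 q [ 0.472  0.514  1.592 -0.949  1.202  0.393] pos [0.6756 0.1126 0.1809] tilt 49.33 tiltdir -1.055 xang 0.52 xz -0.005 w 0.0109 F [ 0.5  0.1 -4.9]
grasp pt [0.6686 0.125  0.1931]
.6805,.0385,.182 d [-32.5  44.2  68.7] n 3 per row [-10.8  14.7  22.9]
.682,.0385,.1645 d [  1.4 -12.8  12. ] n 1 per row [  1.4 -12.8  12. ]
```

```bash
python3 -m inch '[[-1,-6,8.5,13,0],[-1,-6,8.5,13,0],[-1,-6,8.5,13,0],[-1,-6,8.5,13,0],[-1,-5,7,11,0],[-1,0,0,0,0]]'; python3 go.py .682,.0385,.1645
```

```text
clock: 15.68
position: [0.6904, 0.0445, 0.1694]
ee_rot: [0.401, 0.877, 0.241, 0.11]
contact_force: [0.9, -0.6, -4.6]
width: 0.0111
t 15.68 q [ 0.361  0.491  1.669 -1.007  1.078  0.379] pos [0.6904 0.0445 0.1694] tilt 49.11 tiltdir -1.035 xang 0.536 xz 0.001 w 0.0111 F [ 0.9 -0.6 -4.6]
grasp pt [0.6831 0.0567 0.1816]
.682,.0385,.1645 d [-10.3  -3.1  22.6] n 1 per row [-10.3  -3.1  22.6]
```

```bash
python3 -m inch '[[-1,-5,5,6,0],[-1,-5,5,6,0],[-1,0,-4,3.5,0],[-1,0,-4,3.5,0],[-1,0,0,0,0]]'; python3 go.py .682,.0385,.1645
```

```text
clock: 16.1
position: [0.6896, 0.0232, 0.1572]
ee_rot: [0.4, 0.878, 0.24, 0.11]
contact_force: [0.0, -1.2, -4.2]
width: 0.0112
t 16.1 q [ 0.328  0.492  1.704 -1.034  1.036  0.399] pos [0.6896 0.0232 0.1572] tilt 49.06 tiltdir -1.035 xang 0.534 xz 0.001 w 0.0112 F [ 0.  -1.2 -4.2]
grasp pt [0.6824 0.0354 0.1695]
.682,.0385,.1645 d [ 1.2 -5.7  1.1] n 1 per row [ 1.2 -5.7  1.1]
```

```bash
python3 -m inch '[[-1,0.5,-3,1.5,0],[-1,0.5,-2.5,0.5,0],[-1,0,-1,0.5,0],[-1,0,0,0,0]]'; python3 go.py .682,.0385,.1645
```

```text
clock: 16.43
position: [0.6901, 0.0264, 0.1523]
ee_rot: [0.402, 0.876, 0.24, 0.111]
contact_force: [-0.4, 0.4, -5.0]
width: 0.0105
t 16.43 q [ 0.334  0.501  1.707 -1.043  1.035  0.416] pos [0.6901 0.0264 0.1523] tilt 49.33 tiltdir -1.034 xang 0.536 xz 0.001 w 0.0105 F [-0.4  0.4 -5. ]
grasp pt [0.6828 0.0385 0.1645]
.682,.0385,.1645 d [-0.7 -0.2 -0.3] n 1 per row [-0.7 -0.2 -0.3]
```

```bash
python3 -m inch '[[-1,0,-1,0.8,0],[-1,0,-1,0.8,0]]'; python3 st.py
```

```text
clock: 16.6
position: [0.6908, 0.0269, 0.1523]
ee_rot: [0.404, 0.876, 0.24, 0.112]
contact_force: [-3.5, 1.6, 4.6]
width: 0.0106
t 16.6 q [ 0.336  0.503  1.708 -1.048  1.035  0.422] pos [0.6908 0.0269 0.1523] tilt 49.53 tiltdir -1.032 xang 0.536 xz 0.003 w 0.0106 F [-3.5  1.6  4.6]
```

```bash
python3 -m inch '[[-0.6,0,0,0,0],[-0.3,0,0,0,0],[0.2,0,0,0,0],[0.2,0,0,0,0],[0.2,0,0,-20,0],[0.2,0,0,-35,0],[0.2,0,0,-35,0],[0.2,0,0,-35,0]]'; python3 go.py .56,.12,.23 .49,.0,.2 .47,-.2,.17
python3 - <<'E'
from rig import eyes
from h import *
p=eyes.get_image("side"); crop(p,225,120,110,100,6,"pics/s6c.png")
E
```

```text
clock: 17.27
position: [0.6416, 0.1055, 0.2306]
ee_rot: [0.404, 0.876, 0.239, 0.108]
contact_force: [0.3, -0.2, 0.7]
width: 0.0511
t 17.27 q [ 0.488  0.42   1.619 -0.93   1.245  0.339] pos [0.6416 0.1055 0.2306] tilt 49.47 tiltdir -1.044 xang 0.531 xz -0.005 w 0.0511 F [ 0.3 -0.2  0.7]
grasp pt [0.6344 0.1178 0.2428]
.56,.12,.23 d [-63.  -35.7 -21.5] n 2 per row [-31.5 -17.8 -10.8]
.49,.0,.2 d [-121.    21.    71.6] n 4 per row [-30.2   5.2  17.9]
.47,-.2,.17 d [-118.4   82.3  143.3] n 6 per row [-19.7  13.7  23.9]
```

View pics/s6c.png

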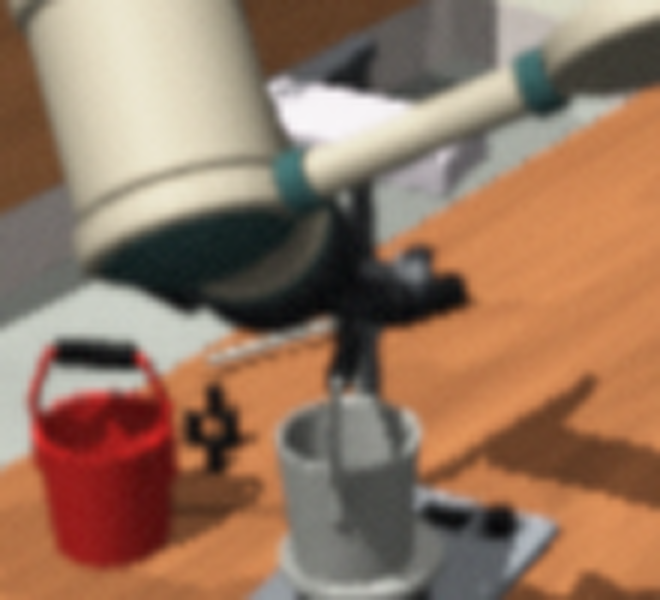

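```bash
python3 -m inch '[[0.2,-31,-17,-10,0],[0.2,-31,-17,-10,0],[0.2,-30,5,18,0],[0.2,-30,5,18,0],[0.2,-30,5,18,0],[0.2,-30,5,18,0]]'; python3 go.py .47,-.2,.17
```

```text
clock: 17.82
position: [0.5083, 0.0002, 0.1923]
ee_rot: [0.398, 0.875, 0.242, 0.128]
contact_force: [0.4, -0.7, -0.1]
width: 0.0511
t 17.82 q [ 0.413  0.225  2.06  -1.072  1.022  0.55 ] pos [5.083e-01 2.000e-04 1.923e-01] tilt 49.47 tiltdir -0.99 xang 0.554 xz 0.031 w 0.0511 F [ 0.4 -0.7 -0.1]
grasp pt [0.5005 0.0121 0.2045]
.47,-.2,.17 d [-138.6   83.9  144.4] n 6 per row [-23.1  14.   24.1]
```

```bash
python3 -m inch '[[0.2,-19,15,26,0],[0.2,-19,15,26,0],[0.2,-19,15,26,0],[0.2,-19,15,26,0]]'; python3 go.py .47,-.2,.17
```

```text
clock: 18.15
position: [0.5002, -0.1339, 0.181]
ee_rot: [0.382, 0.884, 0.244, 0.114]
contact_force: [0.4, -0.9, 0.0]
width: 0.0513
t 18.15 q [ 0.063  0.152  2.163 -1.179  0.771  0.398] pos [ 0.5002 -0.1339  0.181 ] tilt 47.0 tiltdir -1.013 xang 0.545 xz 0.015 w 0.0513 F [ 0.4 -0.9  0. ]
grasp pt [ 0.4929 -0.1223  0.1937]
.47,-.2,.17 d [-60.2  20.5  55.5] n 3 per row [-20.1   6.8  18.5]
```

```bash
python3 -m inch '[[0.2,-20,7,18,0],[0.2,-20,7,18,0],[0.2,-20,7,18,0],[0.2,-10,0,20,0]]'; python3 go.py .47,-.2,.129
```

```text
clock: 18.48
position: [0.4778, -0.2278, 0.1747]
ee_rot: [0.363, 0.894, 0.242, 0.102]
contact_force: [0.1, 0.5, 1.0]
width: 0.0509
t 18.48 q [-0.228  0.109  2.196 -1.178  0.576  0.192] pos [ 0.4778 -0.2278  0.1747] tilt 44.24 tiltdir -1.033 xang 0.531 xz 0.007 w 0.0509 F [0.1 0.5 1. ]
grasp pt [ 0.4712 -0.2166  0.188 ]
.47,-.2,.129 d [  7.  -51.9  32. ] n 2 per row [  3.5 -25.9  16. ]
```

Now push down, and past the mark, at the q4 limit, with the gripper still empty.

```bash
python3 -m inch '[[0.2,0,-22,18,0],[0.2,0,-22,18,0],[0.2,0,-15,12,0]]'; python3 go.py .47,-.2,.129
```

```text
clock: 18.73
position: [0.4784, -0.2165, 0.1335]
ee_rot: [0.338, 0.907, 0.236, 0.087]
contact_force: [0.5, 0.2, -0.4]
width: 0.051
t 18.73 q [-0.214  0.177  2.208 -1.178  0.561  0.251] pos [ 0.4784 -0.2165  0.1335] tilt 40.92 tiltdir -1.063 xang 0.51 xz -0.002 w 0.051 F [ 0.5  0.2 -0.4]
grasp pt [ 0.4725 -0.2058  0.1476]
.47,-.2,.129 d [  0.7 -17.    9.9] n 1 per row [  0.7 -17.    9.9]
```

```bash
python3 -m inch '[[0.2,0,-20,12,0],[0.2,0,-20,12,0]]'; python3 go.py .47,-.2,.129
```

```text
clock: 18.9
position: [0.4764, -0.1971, 0.1063]
ee_rot: [0.324, 0.913, 0.237, 0.077]
contact_force: [-0.5, -0.1, 0.1]
width: 0.0515
t 18.9 q [-0.175  0.221  2.222 -1.178  0.565  0.308] pos [ 0.4764 -0.1971  0.1063] tilt 38.89 tiltdir -1.083 xang 0.503 xz -0.012 w 0.0515 F [-0.5 -0.1  0.1]
grasp pt [ 0.4709 -0.1868  0.1208]
.47,-.2,.129 d [-7.3 13.8  0.7] n 1 per row [-7.3 13.8  0.7]
```

Run:
```python
from feas import *
s=manip.get_state();q=s["qpos"]
for g in ([.475,-.205,.129],[.485,-.19,.129],[.45,-.22,.129]):
  print(g)
  for th in (36,37,38,39,40,41):
    row=[]
    for psi in (-.9,-.95,-1.,-1.05,-1.1,-1.15):
        t=np.radians(th);zz=np.array([np.sin(t)*np.cos(psi),np.sin(t)*np.sin(psi),-np.cos(t)]);xx=np.array([-np.sin(psi),np.cos(psi),0])
        B=np.c_[xx,np.cross(zz,xx),zz]
        row.append(float(chk(q,B,g)[3].round(2)))
    print(th,row)
```

```text
[0.475, -0.205, 0.129]
36 [-1.03, -1.03, -1.02, -1.01, -1.0, -0.98]
37 [-1.11, -1.1, -1.09, -1.07, -1.05, -1.03]
38 [-1.19, -1.17, -1.15, -1.12, -1.1, -1.07]
39 [-1.27, -1.24, -1.21, -1.18, -1.15, -1.11]
40 [-1.36, -1.31, -1.27, -1.23, -1.19, -1.16]
41 [-1.43, -1.38, -1.33, -1.28, -1.24, -1.2]
[0.485, -0.19, 0.129]
36 [-1.03, -1.02, -1.01, -1.0, -0.99, -0.97]
37 [-1.1, -1.09, -1.07, -1.05, -1.03, -1.01]
38 [-1.17, -1.15, -1.13, -1.1, -1.08, -1.05]
39 [-1.25, -1.22, -1.18, -1.15, -1.12, -1.09]
40 [-1.32, -1.28, -1.24, -1.2, -1.17, -1.13]
41 [-1.39, -1.34, -1.29, -1.25, -1.21, -1.17]
[0.45, -0.22, 0.129]
36 [-1.05, -1.05, -1.05, -1.04, -1.03, -1.01]
37 [-1.14, -1.13, -1.12, -1.1, -1.08, -1.06]
38 [-1.23, -1.21, -1.19, -1.16, -1.14, -1.11]
39 [-1.33, -1.29, -1.26, -1.22, -1.19, -1.16]
40 [-1.42, -1.37, -1.33, -1.28, -1.24, -1.2]
41 [-1.52, -1.45, -1.39, -1.34, -1.29, -1.25]
```

```bash
python3 -m inch '[[0.2,-8,-18,14,0],[0.2,-8,-18,14,0],[0.2,-8,-5,5,0]]'; python3 go.py .47,-.2,.129 .5,0,.22
```

```text
clock: 19.15
position: [0.4564, -0.1862, 0.0767]
ee_rot: [0.303, 0.92, 0.24, 0.062]
contact_force: [0.7, 0.5, -0.6]
width: 0.0508
t 19.15 q [-0.176  0.249  2.261 -1.177  0.539  0.33 ] pos [ 0.4564 -0.1862  0.0767] tilt 36.02 tiltdir -1.114 xang 0.5 xz -0.032 w 0.0508 F [ 0.7  0.5 -0.6]
grasp pt [ 0.4516 -0.1764  0.0918]
.47,-.2,.129 d [  3.6  45.9 -12.9] n 2 per row [ 1.8 22.9 -6.4]
.5,0,.22 d [ 119.3  -74.7 -171.4] n 6 per row [ 19.9 -12.4 -28.6]
```

```bash
python3 go.py .51,.1,.24 .64,.115,.275 .682,.0385,.163
```

```text
t 19.15 q [-0.176  0.249  2.261 -1.177  0.539  0.33 ] pos [ 0.4564 -0.1862  0.0767] tilt 36.02 tiltdir -1.114 xang 0.5 xz -0.032 w 0.0508 F [ 0.7  0.5 -0.6]
grasp pt [ 0.4516 -0.1764  0.0918]
.51,.1,.24 d [ 179.   -83.1 -250.6] n 8 per row [ 22.4 -10.4 -31.3]
.64,.115,.275 d [120.1  62.6  -2.5] n 4 per row [30.  15.7 -0.6]
.682,.0385,.163 d [  3.7   4.8 141.9] n 4 per row [ 0.9  1.2 35.5]
```

```bash
python3 -m inch '[[0.2,22,-10,-31,0],[0.2,22,-10,-31,0],[0.2,22,-10,-31,0],[0.2,22,-10,-31,0],[0.2,22,-10,-31,0],[0.2,22,-10,-31,0],[0.2,22,-10,-31,0]]'; python3 go.py .64,.115,.275 .682,.0385,.163
```

```text
clock: 19.73
position: [0.4971, 0.0512, 0.2022]
ee_rot: [0.301, 0.923, 0.236, 0.045]
contact_force: [1.0, -0.8, -0.4]
width: 0.0508
t 19.73 q [ 0.39   0.216  1.848 -0.681  1.169  0.194] pos [0.4971 0.0512 0.2022] tilt 35.4 tiltdir -1.171 xang 0.482 xz -0.058 w 0.0508 F [ 1.  -0.8 -0.4]
grasp pt [0.4929 0.0611 0.2174]
.64,.115,.275 d [151.7  55.2 -42.5] n 5 per row [30.3 11.  -8.5]
.682,.0385,.163 d [  8.3   6.8 141.6] n 4 per row [ 2.1  1.7 35.4]
```

```bash
python3 -m inch '[[0.2,28,10,-8,2],[0.2,28,10,-8,2],[0.2,28,10,-8,2],[0.2,28,10,-8,0],[0.2,28,10,-8,0]]'; python3 go.py .6774,.0462,.163
```

```text
clock: 20.15
position: [0.6316, 0.1046, 0.2645]
ee_rot: [0.296, 0.934, 0.191, 0.062]
contact_force: [0.8, -0.1, 0.0]
width: 0.0514
t 20.15 q [ 0.386  0.367  1.452 -0.631  1.355  0.131] pos [0.6316 0.1046 0.2645] tilt 35.21 tiltdir -1.161 xang 0.405 xz 0.003 w 0.0514 F [ 0.8 -0.1  0. ]
grasp pt [0.6273 0.1145 0.2797]
.6774,.0462,.163 d [1.87e+01 1.00e-01 1.43e+02] n 4 per row [ 4.7  0.  35.8]
```

```bash
cat > clr.py <<'E'
from st import *
s,M=S()
def clr(g,M):
    q=np.array([.6803,.0352,-1.377]);Rs=R.from_euler("z",q[2]).as_matrix()
    out=[]
    for hx,hy in ((.0425,.038),(.038,.0425)):
        a=np.linspace(-1,1,9)
        P=[]
        for u in a:
            for v in a:
                if max(abs(u),abs(v))<1: continue
                for l in np.linspace(.054,.2,30): P.append(g+M@np.array([u*hx,v*hy,-l]))
        P=(np.array(P)-[q[0],q[1],0])@Rs
        lo=np.array([-.008,-.06,.266]);hi=np.array([.042,.06,.29])
        d=np.maximum(np.maximum(lo-P,P-hi),0); out.append(np.linalg.norm(d,axis=1).min())
    return np.round(out,4)
for g in ([.682,.0385,.163],[.6774,.0462,.163],[.6774,.0462,.170]): print(g,clr(np.array(g),M))
P0=s["position"]-.0187*M[:,2]
print([clr(P0*(1-f)+np.array([.6774,.0462,.163])*f,M).min() for f in np.linspace(0,1,6)])
E
python3 clr.py
```

```text
t 20.15 q [ 0.386  0.367  1.452 -0.631  1.355  0.131] pos [0.6316 0.1046 0.2645] tilt 35.21 tiltdir -1.161 xang 0.405 xz 0.003 w 0.0514 F [ 0.8 -0.1  0. ]
[0.682, 0.0385, 0.163] [0.0097 0.0063]
[0.6774, 0.0462, 0.163] [0.0165 0.013 ]
[0.6774, 0.0462, 0.17] [0.0127 0.0092]
[np.float64(0.0909), np.float64(0.0639), np.float64(0.0395), np.float64(0.0225), np.float64(0.0122), np.float64(0.013)]
```

```bash
python3 -m inch '[[0.2,9,0,12,0],[0.2,9,0,20,0],[0.2,0,0,25,0],[0.2,0,0,25,0],[0.2,0,0,20,0],[0.2,0,0,0,0]]'; python3 go.py .6774,.0462,.163; python3 clr.py | tail -1
```

```text
clock: 20.65
position: [0.6785, 0.0581, 0.178]
ee_rot: [0.295, 0.934, 0.192, 0.065]
contact_force: [-0.6, -0.6, -0.5]
width: 0.0509
t 20.65 q [ 0.291  0.458  1.529 -0.673  1.16   0.164] pos [0.6785 0.0581 0.178 ] tilt 35.19 tiltdir -1.15 xang 0.409 xz 0.009 w 0.0509 F [-0.6 -0.6 -0.5]
grasp pt [0.6741 0.0679 0.1933]
.6774,.0462,.163 d [-5.9 -0.1 37. ] n 1 per row [-5.9 -0.1 37. ]
[np.float64(0.0142), np.float64(0.0135), np.float64(0.0133), np.float64(0.0132), np.float64(0.0129), np.float64(0.0128)]
```

```bash
python3 -m inch '[[0.2,-3,0,11,-0.5],[0.2,-2,0,12,-0.5],[0.2,0,0,10,0],[0.2,0,0,0,0]]'; python3 go.py .6774,.0462,.163; python3 clr.py | tail -1;python3 - <<'E'
from rig import eyes
from h import *
p=eyes.get_image("side"); crop(p,240,130,80,80,7,"pics/s7c.png")
p=eyes.get_image("top"); crop(p,230,120,110,80,6,"pics/t7c.png")
E
```

```text
clock: 20.98
position: [0.6793, 0.0367, 0.1482]
ee_rot: [0.296, 0.932, 0.201, 0.061]
contact_force: [-0.3, -0.0, 0.0]
width: 0.0515
t 20.98 q [ 0.258  0.477  1.58  -0.696  1.091  0.166] pos [0.6793 0.0367 0.1482] tilt 35.15 tiltdir -1.155 xang 0.424 xz -0.006 w 0.0515 F [-0.3 -0.   0. ]
grasp pt [0.675  0.0466 0.1635]
.6774,.0462,.163 d [2.1 0.8 1.2] n 1 per row [2.1 0.8 1.2]
[np.float64(0.0127), np.float64(0.0127), np.float64(0.0126), np.float64(0.0124), np.float64(0.0123), np.float64(0.0122)]
```

View pics/t7c.png

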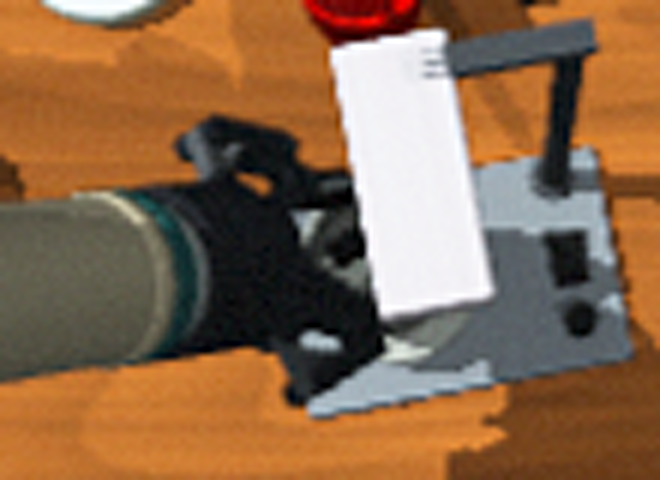

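View pics/s7c.png

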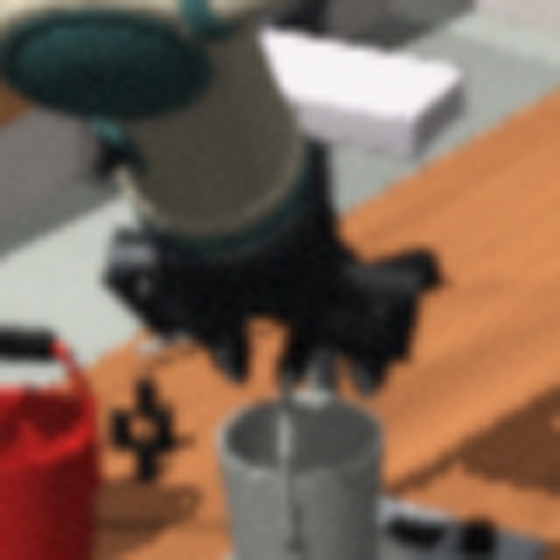

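```bash
python3 -m inch '[[0,1,0,1,0.5],[-0.2,0,0,0,0],[-0.4,0,0,0,0],[-0.6,0,0,0,0],[-0.8,0,0,0,0],[-1,0,0,0,0],[-1,0,0,0,0],[-1,0,0,0,0]]' 30; python3 st.py; python3 -m inch '[[-1,0,0,0,0],[-1,0,0,0,0],[-1,0,2.5,-3.5,0],[-1,0,2.5,-3.5,0]]' 80; python3 go.py; python3 clr.py|tail -1;python3 - <<'E'
from rig import eyes
from h import *
p=eyes.get_image("side"); crop(p,240,130,80,80,7,"pics/s8c.png")
E
```

```text
clock: 21.75
position: [0.6833, 0.0402, 0.1525]
ee_rot: [0.295, 0.933, 0.197, 0.068]
contact_force: [0.6, -1.1, -0.7]
width: 0.0116
t 21.75 q [ 0.261  0.475  1.572 -0.695  1.091  0.175] pos [0.6833 0.0402 0.1525] tilt 35.22 tiltdir -1.137 xang 0.42 xz 0.01 w 0.0116 F [ 0.6 -1.1 -0.7]
clock: 22.08
position: [0.6816, 0.0406, 0.1587]
ee_rot: [0.294, 0.933, 0.197, 0.065]
contact_force: [0.8, -0.1, -4.4]
width: 0.0104
t 22.08 q [ 0.261  0.468  1.564 -0.686  1.105  0.161] pos [0.6816 0.0406 0.1587] tilt 35.01 tiltdir -1.144 xang 0.418 xz 0.006 w 0.0104 F [ 0.8 -0.1 -4.4]
grasp pt [0.6771 0.0503 0.174 ]
[np.float64(0.0096), np.float64(0.0099), np.float64(0.0106), np.float64(0.011), np.float64(0.0116), np.float64(0.0122)]
```

View pics/s8c.png

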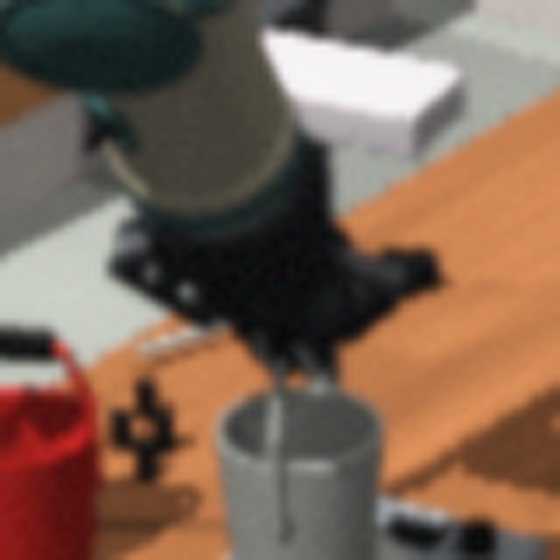

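```bash
python3 go.py .667,.10,.19 .65,.15,.21 .50,.08,.21 .475,-.2,.18
```

```text
t 22.13 q [ 0.261  0.468  1.563 -0.686  1.106  0.161] pos [0.6818 0.0405 0.1596] tilt 35.04 tiltdir -1.143 xang 0.418 xz 0.007 w 0.0103 F [ 0.4 -0.7 -3.7]
grasp pt [0.6774 0.0503 0.1749]
.667,.10,.19 d [ 10.8 -32.  -40.8] n 2 per row [  5.4 -16.  -20.4]
.65,.15,.21 d [  4.9 -31.6 -46.5] n 2 per row [  2.5 -15.8 -23.3]
.50,.08,.21 d [-165.5    3.1    0.8] n 5 per row [-33.1   0.6   0.2]
.475,-.2,.18 d [-136.8  184.5  164.9] n 8 per row [-17.1  23.1  20.6]
```

```bash
python3 -m inch '[[-1,2.5,-8,-9,0],[-1,2.5,-8,-10,0],[-1,2.5,-8,-10,0],[-1,2.5,-8,-11,0],[-1,2,-10,-15,0],[-1,2,-10,-15,0]]';  python3 go.py .63,.14,.21 .50,.06,.21 .475,-.2,.18; python3 clr.py|tail -1
```

```text
clock: 22.63
position: [0.6575, 0.1269, 0.1863]
ee_rot: [0.293, 0.934, 0.196, 0.063]
contact_force: [0.3, 0.0, -4.5]
width: 0.0105
t 22.63 q [ 0.399  0.467  1.487 -0.646  1.249  0.216] pos [0.6575 0.1269 0.1863] tilt 34.83 tiltdir -1.154 xang 0.414 xz 0.002 w 0.0105 F [ 0.3  0.  -4.5]
grasp pt [0.6532 0.1366 0.2016]
.63,.14,.21 d [-19.9  -5.4 -14. ] n 1 per row [-19.9  -5.4 -14. ]
.50,.06,.21 d [-151.2   17.4   11.7] n 4 per row [-37.8   4.3   2.9]
.475,-.2,.18 d [-127.5  170.2  154.6] n 7 per row [-18.2  24.3  22.1]
[np.float64(0.0845), np.float64(0.0659), np.float64(0.0484), np.float64(0.0342), np.float64(0.0231), np.float64(0.0121)]
```

Clear of the lamp, with the pot still upright. Next it goes round the near side of the station.

```bash
python3 -m inch '[[-1,-15,-4,-10,0],[-1,-25,3,2,0],[-1,-25,3,2,0],[-1,-25,3,2,0],[-1,-25,3,2,0],[-1,-25,3,2,0],[-1,-20,3,2,0]]';  python3 go.py .475,-.2,.18
```

```text
clock: 23.22
position: [0.5141, 0.0656, 0.1939]
ee_rot: [0.288, 0.933, 0.202, 0.072]
contact_force: [-0.2, -0.3, -4.3]
width: 0.0107
t 23.22 q [ 0.394  0.234  1.837 -0.676  1.129  0.284] pos [0.5141 0.0656 0.1939] tilt 34.52 tiltdir -1.112 xang 0.432 xz 0.018 w 0.0107 F [-0.2 -0.3 -4.3]
grasp pt [0.5094 0.0751 0.2093]
.475,-.2,.18 d [-146.9  178.9  155.3] n 7 per row [-21.   25.6  22.2]
```

```bash
python3 -m inch '[[-1,-17,21,18,-1],[-1,-17,21,18,-0.8],[-1,-17,21,18,0],[-1,-17,21,18,0]]';  python3 go.py .475,-.205,.18
```

```text
clock: 23.55
position: [0.4964, -0.0587, 0.1836]
ee_rot: [0.287, 0.929, 0.223, 0.071]
contact_force: [0.7, -0.2, -4.5]
width: 0.0101
t 23.55 q [ 0.134  0.144  1.989 -0.729  0.925  0.089] pos [ 0.4964 -0.0587  0.1836] tilt 34.42 tiltdir -1.092 xang 0.473 xz 0.004 w 0.0101 F [ 0.7 -0.2 -4.5]
grasp pt [ 0.4916 -0.0493  0.1991]
.475,-.205,.18 d [-85.7  97.5  89.5] n 4 per row [-21.4  24.4  22.4]
```

```bash
python3 -m inch '[[-1,-20,18,17,-0.4],[-1,-20,18,17,0],[-1,-20,18,17,0],[-1,-18,16,15,0]]';  python3 go.py .452,-.21,.17 .452,-.21,.133
```

```text
clock: 23.88
position: [0.4689, -0.1808, 0.1715]
ee_rot: [0.289, 0.927, 0.229, 0.073]
contact_force: [0.4, 0.1, -4.9]
width: 0.0102
t 23.88 q [-0.182  0.09   2.097 -0.762  0.702 -0.134] pos [ 0.4689 -0.1808  0.1715] tilt 34.66 tiltdir -1.082 xang 0.485 xz 0.002 w 0.0102 F [ 0.4  0.1 -4.9]
grasp pt [ 0.4639 -0.1714  0.1869]
.452,-.21,.17 d [-28.6  13.9  30.1] n 2 per row [-14.3   7.   15.1]
.452,-.21,.133 d [ -0.1 -21.   30.4] n 1 per row [ -0.1 -21.   30.4]
```

```bash
python3 -m inch '[[-1,-12,6,12,0],[-1,-10,5,10,0],[-1,0,0,0,0],[-1,0,0,0,0]]';  python3 go.py .452,-.21,.133
python3 - <<'E'
from rig import eyes,regions_of,mark_of
from h import *
s=eyes.get_image("side"); crop(s,330,120,110,110,5,"pics/s9c.png")
t=eyes.get_image("top"); crop(t,310,180,120,110,5,"pics/t9c.png")
for p in(s,t):print([(m["point"],m["confidence"]) for m in mark_of(p,"pot_center")])
E
```

```text
clock: 24.22
position: [0.4538, -0.2142, 0.1612]
ee_rot: [0.291, 0.927, 0.227, 0.07]
contact_force: [0.4, -0.3, -4.5]
width: 0.0103
t 24.22 q [-0.275  0.088  2.135 -0.787  0.631 -0.172] pos [ 0.4538 -0.2142  0.1612] tilt 34.81 tiltdir -1.096 xang 0.479 xz -0.003 w 0.0103 F [ 0.4 -0.3 -4.5]
grasp pt [ 0.4489 -0.2047  0.1765]
.452,-.21,.133 d [  0.4 -19.9  39.2] n 2 per row [ 0.2 -9.9 19.6]
[([188.0, 387.1], 0.72), ([197.0, 242.2], 0.63)]
[([116.6, 289.6], 0.91), ([238.3, 376.0], 0.74)]
```

View pics/s9c.png

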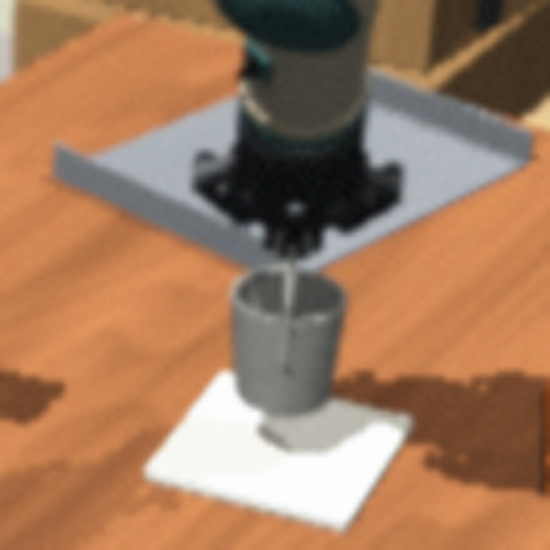

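View pics/t9c.png

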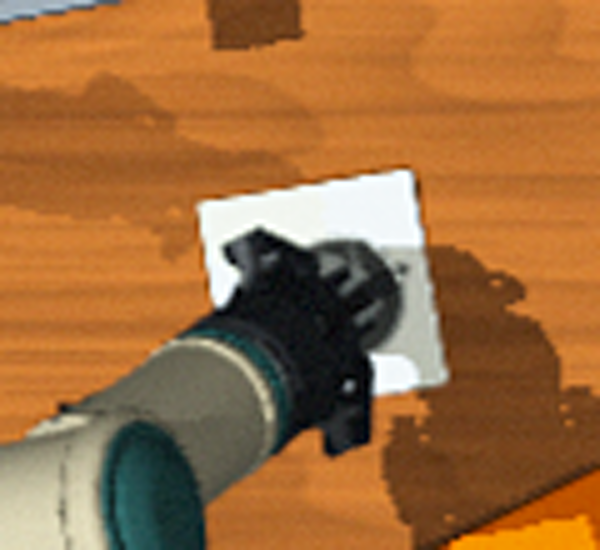

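```bash
python3 -m inch '[[-1,0,-4.5,6,0],[-1,0,-4.5,6,0],[-1,0,-4.5,6,0],[-1,0,-4,6,0],[-1,0,-2,3,0],[-1,0,0,0,0]]';  python3 go.py .452,-.212,.133
```

```text
clock: 24.92
position: [0.4611, -0.2078, 0.13]
ee_rot: [0.292, 0.925, 0.232, 0.076]
contact_force: [-0.1, -0.8, -4.0]
width: 0.0103
t 24.92 q [-0.259  0.141  2.182 -0.908  0.559 -0.024] pos [ 0.4611 -0.2078  0.13  ] tilt 35.13 tiltdir -1.071 xang 0.493 xz 0.004 w 0.0103 F [-0.1 -0.8 -4. ]
grasp pt [ 0.4559 -0.1984  0.1453]
.452,-.212,.133 d [-10.    1.2  15.9] n 1 per row [-10.    1.2  15.9]
```

```bash
python3 -m inch '[[-1,-4,-1,4,-0.3],[-1,-3,-1,3,0],[-1,0,-1.5,2.5,0],[-1,0,0,0,0]]';  python3 go.py .452,-.212,.133
```

```text
clock: 25.25
position: [0.4577, -0.213, 0.1207]
ee_rot: [0.293, 0.923, 0.236, 0.076]
contact_force: [-0.4, -0.2, -4.5]
width: 0.0105
t 25.25 q [-0.277  0.152  2.205 -0.957  0.525  0.009] pos [ 0.4577 -0.213   0.1207] tilt 35.25 tiltdir -1.065 xang 0.501 xz 0.003 w 0.0105 F [-0.4 -0.2 -4.5]
grasp pt [ 0.4524 -0.2035  0.136 ]
.452,-.212,.133 d [-4.5  4.2  6.6] n 1 per row [-4.5  4.2  6.6]
```

```bash
python3 -m inch '[[-1,0,-1,1.5,0],[-1,0,-0.7,1,0]]';  python3 st.py; python3 -m inch '[[-1,0,-0.7,1,0]]';  python3 st.py
```

```text
clock: 25.42
position: [0.4579, -0.2134, 0.1179]
ee_rot: [0.293, 0.923, 0.236, 0.077]
contact_force: [-0.3, -0.4, -4.5]
width: 0.0103
t 25.42 q [-0.278  0.158  2.209 -0.972  0.518  0.027] pos [ 0.4579 -0.2134  0.1179] tilt 35.29 tiltdir -1.065 xang 0.501 xz 0.004 w 0.0103 F [-0.3 -0.4 -4.5]
clock: 25.5
position: [0.4586, -0.2139, 0.1177]
ee_rot: [0.294, 0.923, 0.236, 0.077]
contact_force: [-4.5, 5.5, 11.4]
width: 0.0103
t 25.5 q [-0.278  0.159  2.21  -0.979  0.516  0.034] pos [ 0.4586 -0.2139  0.1177] tilt 35.41 tiltdir -1.063 xang 0.501 xz 0.004 w 0.0103 F [-4.5  5.5 11.4]
```

Touchdown: the vertical force swung from -4.5 to +11 N. I check the pot before letting go.

```bash
python3 -m inch '[[-1,0,0,0,0],[-1,0,0,0,0]]';  python3 st.py
python3 - <<'E'
from rig import eyes,regions_of,mark_of
from h import *
s=eyes.get_image("side"); crop(s,350,150,70,80,7,"pics/s10.png")
t=eyes.get_image("top"); crop(t,330,195,90,80,6,"pics/t10.png")
E
```

```text
clock: 25.67
position: [0.4591, -0.2141, 0.1183]
ee_rot: [0.295, 0.923, 0.235, 0.078]
contact_force: [0.6, 0.4, -5.0]
width: 0.0101
t 25.67 q [-0.278  0.159  2.209 -0.98   0.516  0.035] pos [ 0.4591 -0.2141  0.1183] tilt 35.48 tiltdir -1.062 xang 0.501 xz 0.005 w 0.0101 F [ 0.6  0.4 -5. ]
```

View pics/s10.png

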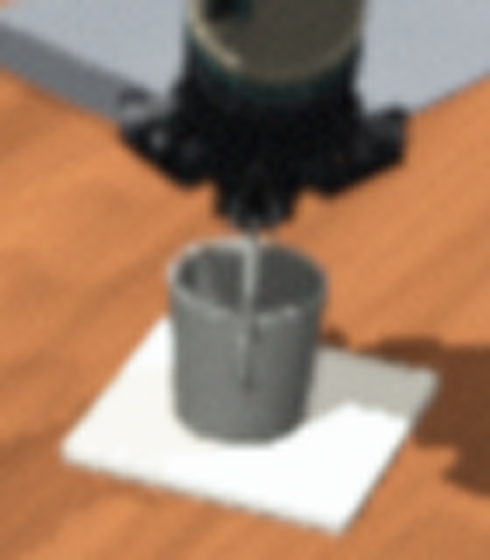

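```bash
python3 -m inch '[[-1,0,-0.6,0.8,0],[-0.8,0,0,0,0],[-0.5,0,0,0,0],[-0.2,0,0,0,0],[0.2,0,0,0,0],[0.2,0,0,0,0]]' 20;  python3 st.py
python3 - <<'E'
from rig import eyes
from h import *
s=eyes.get_image("side"); crop(s,350,150,70,80,7,"pics/s11.png")
E
```

```text
clock: 26.27
position: [0.4617, -0.215, 0.1197]
ee_rot: [0.296, 0.922, 0.236, 0.08]
contact_force: [0.2, 0.4, 0.1]
width: 0.0508
t 26.27 q [-0.278  0.159  2.207 -0.988  0.514  0.041] pos [ 0.4617 -0.215   0.1197] tilt 35.77 tiltdir -1.056 xang 0.503 xz 0.008 w 0.0508 F [0.2 0.4 0.1]
```

View pics/s11.png

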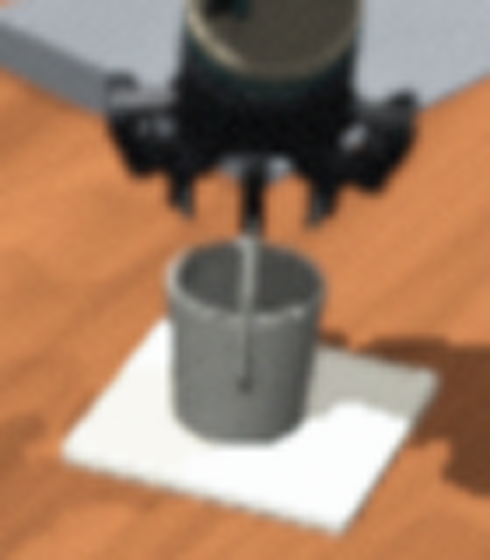

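The jaws are open with the sleeve free between them, and the pot stands upright on the tile. I retreat along the tool axis.

```bash
python3 -m inch '[[0.2,0,0,-10,0],[0.2,0,0,-20,0],[0.2,0,0,-25,0],[0.2,0,0,-30,0],[0.2,0,0,-30,0],[0.2,0,0,-20,0],[0.2,0,0,0,0],[0.2,0,0,0,0]]';  python3 st.py
python3 - <<'E'
from rig import eyes,mark_of
from h import *
s=eyes.get_image("side");t=eyes.get_image("top")
cv2.imwrite("pics/s12.png",s["frame"][:,:,::-1]);cv2.imwrite("pics/t12.png",t["frame"][:,:,::-1])
crop(t,335,195,85,80,7,"pics/t12c.png")
P={}
for n in ("pot_center","tile_top","heatsink","tray","spool"):
    for nm,p in(("s",s),("t",t)): print(n,nm,[(np.round(m["point"]).tolist(),round(m["confidence"],2)) for m in mark_of(p,n)])
E
```

```text
clock: 26.98
position: [0.4219, -0.144, 0.2343]
ee_rot: [0.295, 0.922, 0.235, 0.08]
contact_force: [0.2, -0.8, 0.4]
width: 0.0513
t 26.98 q [-0.091 -0.068  2.08  -0.679  0.867 -0.209] pos [ 0.4219 -0.144   0.2343] tilt 35.63 tiltdir -1.056 xang 0.503 xz 0.009 w 0.0513 F [ 0.2 -0.8  0.4]
pot_center s [([198.0, 243.0], 0.97), ([200.0, 384.0], 0.76)]
pot_center t [([237.0, 374.0], 0.68), ([114.0, 293.0], 0.64)]
tile_top s [([208.0, 385.0], 0.68), ([210.0, 458.0], 0.63)]
tile_top t [([301.0, 423.0], 0.91), ([237.0, 373.0], 0.84)]
heatsink s [([252.0, 350.0], 0.55)]
heatsink t [([252.0, 285.0], 0.64)]
tray s [([298.0, 296.0], 0.59)]
tray t [([240.0, 219.0], 0.94)]
spool s [([259.0, 211.0], 0.76)]
spool t [([152.0, 216.0], 0.8)]
```

View pics/s12.png

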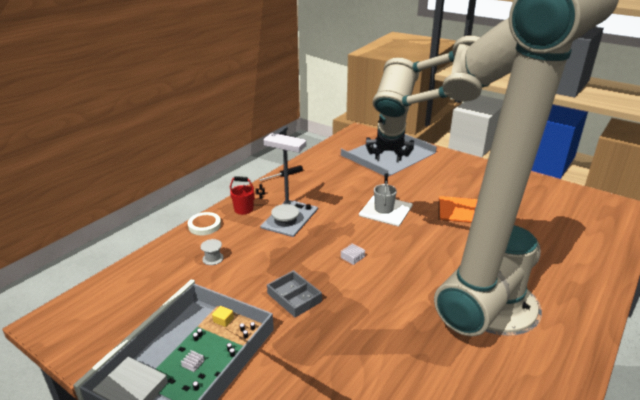

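View pics/t12.png

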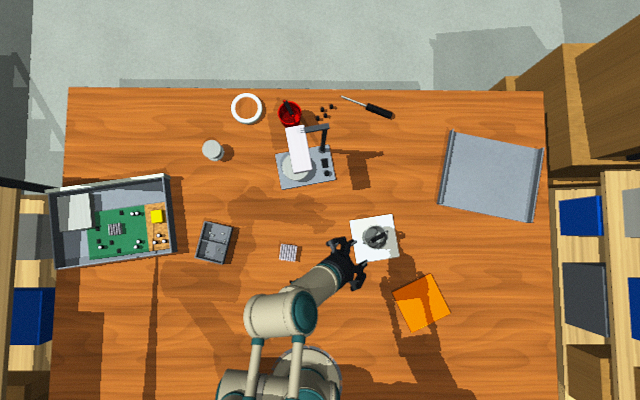

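View pics/t12c.png

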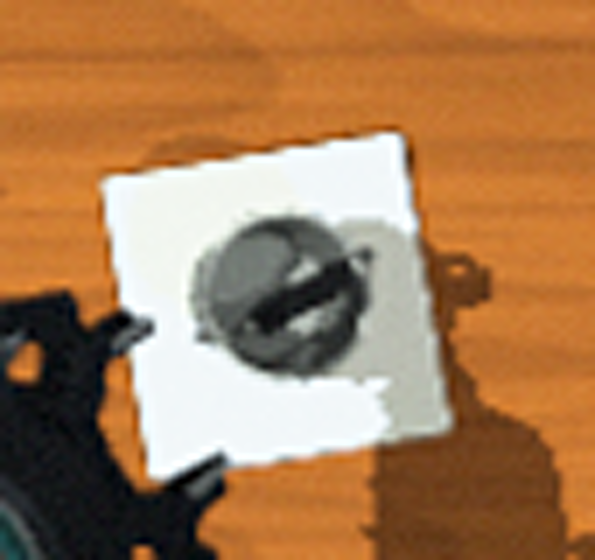

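The pot stands free near the middle of the white tile. In the top view it is at (374,237), the tile's centre is at (374,239), and the foot is well inside the edges. The stand is empty, the lamp and red pot have not moved, and the tray, heatsink and spool are where they were. The gripper touches nothing.

```bash
python3 -c "
from rig import manip
print(manip.sign_off(), manip.get_state()['contact_force'])"
```

```text
the job is handed in; nothing more can be done
the job is handed in; nothing more can be done
```

The steel pot is off the stand and standing upright and free near the middle of the white tile. I handed the job in at about 27 s of the 51 s.

**How it went:**
- **Lean:** the moves cannot tilt the tool, so I got the lean by pushing the empty gripper against the arm's reach limit.
- **First lift:** I gripped the handle sleeve with the gripper leaning about 50° and lifted the pot clear. My check then showed joint 4 would pass its range when lowering onto the tile at that lean.
- **Second lift:** I set the pot back on its stand and reduced the lean to about 35° with the gripper empty. I then gripped the pot again, pulled it out under the lamp, carried it round the near side of the station and set it down.

**Last checks:**
- **Placing:** in the pictures the foot is well inside the tile's edges, with the pot's and tile's centres about 2 pixels apart in the top view.
- **Upright:** tool angles while carrying suggest the pot leaned no more than about 1 to 2°.
- **Forces:** the highest contact force I read was about 13 N, at touchdown; readings came only at the end of each move. The last reading before hand-in was close to zero.
- **Lamp:** the smallest clearance I worked out between the gripper body and the lamp was about 10 mm. I saw no contact.
- **Other things:** the networks found the tray, heatsink and spool within about 4 pixels of where they started, which is their usual scatter. The red pot and orange tile were left alone.

**What was not ideal:**
- The pot was put back on its stand once before the final lift.
- Closing the gripper turned the pot on the stand by about 0.25 rad the first time and about 0.1 rad back the second.
- The pot may have dropped up to about 0.5 mm when I let go.
- The hand-in call gave only the message that nothing more can be done, and I got no state reading after it.

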